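# Prop the sprung guard of the dust box and fetch the forming stake

### The arm

A 7-joint arm with a two-finger parallel gripper is mounted at the origin on the work surface. World frame = base frame: x ahead of the robot, y to its left, z up, the work surface at z = 0. Lengths are in m, angles in degrees, forces in N, time in s.
With the tool pointing down it reaches from about 0.4 to 0.85 m from the base axis. Payload 10.4 kg.
Tool frame: the origin (TCP) lies midway between the tips of the shut fingers; the grasp point (between the pads) lies 19 mm behind it; z points along the fingers, y is the direction in which the jaws open and shut (so a half turn about z gives the same grasp; the last joint's range is limited). The gripper opens to 87 mm and grips with 3 to 60 N. Pads are 19 mm wide; open, the fingers measure 117 mm over their backs; the gripper's body (75 mm by 190 mm) begins 51 mm behind the grasp point.
Start: joints at [-67.815, 19.034, -3.707, 83.658, 1.238, 77.344, -5.071], TCP at [0.249, 0.573, 0.223] pointing down, gripper open.
Joint ranges: [-148.97, 148.97], [-28.65, 121.19], [-84.17, 76.75], [9.2, 138.47], [-72.65, 252.65], [3.7, 117.97], [-149.18, 149.18]. Speed limits (degrees/s): [127.2, 127.2, 159.86, 159.86, 180, 180, 180].

### API

Orientations are given as a 3x3 rotation matrix whose columns are the frame's x, y, z axes.
In Python, from cell import ctrl gives the robot as it stands. The module is installed in compiled form; this text tells all that it offers.
- The arm moves only by the tool drive_tool, never from a script. Its argument "steps" is a list of rows, each an object of numbers: "x", "y", "z": the shift along the tool's x, y, z scaled (see below); "ax", "ay", "az": the turn, a rotation vector about the tool's x, y, z scaled (see below). A call has 1 to 20 rows; each row shifts and turns the pose as measured when the row begins, along the tool's axes as they then stand; what a row does not reach is not made up. The controller multiplies each number of a shift by 50 cm and each number of a turn by 90 degrees. A row lasts 1/10 s, in which the tool goes at most 50 mm and 8.59 degrees, less where a joint would pass 70% of its speed; a pose out of reach is approached as far as the arm can. A call with a number of a shift or a turn outside -1 to 1 is refused whole. A call with a gripper value outside its range is refused whole. "hand" is the opening, from 0 (shut) to 1 (fully open), set as the call begins (left out, the last holds). The fingers move at their own pace and stop on an object; the grip force is fixed at half the most. Time passes only in rows, so rows that do not move let the fingers close. It gives the time, the measured TCP pose, the force and the opening at its end, in the units of the state.
- ctrl.read_state(): the state, without advancing time (a new reading comes with each control period).
- ctrl.capture(name): name is "side" or "top"; returns the picture (400x640x3 uint8, red, green, blue); there is no depth.
- ctrl.calibration(name): a dict with "vertical_fov" (degrees; the focal length in pixels is half the picture's height over the tangent of half this angle, whatever the lens; pixels are square), "cx", "cy" (the principal point, pixels), "xyz" and "rotation" of the camera in the world. Camera axes: x right, y down, z forward; pixel columns grow to the right and rows downward; lengths in m; the calibration is good to about 2 mm. A picture is of the moment at which its call begins. calibration takes no time and is no camera call.
- ctrl.sign_off(): hands the job in, once; it reports no verdict.
Trained networks look in the newest picture that a camera, given by its name, has taken for a name from the list of things; names that differ only in an ending like _2 or _b are one class to them, and where a whole thing is asked for, a point or a joint stands for the part that bears it (a point fixed in the world has none). Each returns a list of dicts, best first, with "p" (0 to 1); they miss things now and then, are a little off and sometimes report something else, mostly with a low value. They report only what shows in the picture. A call takes as long as a camera call. They do not tell look-alikes from the thing itself.
- ctrl.search_frame(camera, target): "extent" ([left, top, right, bottom] in pixels, round what is visible of it).
- ctrl.trace(camera, target): "pixels" (400x640 bool, what is visible of it) and "extent" ([left, top, right, bottom] in pixels, round what is visible of it).
The state is a dict: "time_s": time; "joints": joint angles; "joint_vel": joint speeds; "effort": joint torques, N m; "ee_pos": TCP position; "tcp_rot": TCP orientation; "contact_force": force on the tool from outside, world axes, zero at the start; "wrist_torque": the same for the moment, N m; "width": finger opening in m.
Only numpy, scipy, OpenCV 4.12 (cv2) and the standard library are available. Lean on these libraries where they do the work, as an engineer would, in place of code of your own. Each camera call takes 0.05 s, during which the arm holds its last target. There are 200 camera calls.

### The job

The guard of the goldsmith's dust box springs shut by itself. Swing it wide open, to about a right angle, and prop it there with the steel wedge, set flat on its base on the bench, so that it stays open by itself; then reach in, take out the forming stake and stand it upright in the wooden tray. Leave the guard propped on the wedge and do not disturb the other things on the bench.

Things in the scene. Friction and masses are not known exactly. Their poses are not given: they have to be found in the camera images.
- dustbox: Low grey steel dust box, fixed, 170 deep (x) by 160 wide (y), 75 high. Origin: centre of its underside; -x is its front (roughly world -y). Rear part roofed, with vent slots. The front bay, x -85 to 18, between side walls 4 thick and 72 high, has no front wall or roof of its own: only the guard covers it, so with the guard open it is open from the front and from above.
- guard (a joint): Angle of the guard, a door on a vertical hinge at the box's front corner (box x -85, y -80). 0 = shut; grows as it swings outwards (anticlockwise seen from above); stop at 1.70. A spring always shuts it: 0.08 N m at 0, 0.14 N m at 1.6; let go, it shuts in about 1 s.
- guard_hinge (a point): Point on the guard's hinge axis at z = 0. Its x axis is the guard's inward normal, y runs along the guard from hinge to lip; both turn with it. Aluminium panel 5 thick, z 8 to 74, 160 wide, inner face through the hinge axis. A clear top flange, z 74 to 78, 5 to 140 from the axis, reaches 100 inwards from the panel and swings with it.
- guard_lip (a point): Point on the inner (rear) face of the pull lip, 200 from the hinge axis, z = 36; axes as guard_hinge. The lip is the flat panel going on past the free side of the box, 160 to 235 from the axis, z 12 to 60. Behind it, beside the box's side wall, is free bench: the guard is pulled open from behind the lip.
- stake: Steel forming stake standing in the bay of the box, 0.25 kg: round foot 44 diameter and 10 thick, straight round shank 22 diameter from z 14 to 58, rounded top at 67. Origin: centre of its underside, z up.
- tray: Shallow dark wooden tray, fixed to the bench, 120 by 120 outside, rim 18 high, walls and floor 6 thick. Origin: centre of its underside.
- tray_in (a point): Centre of the tray's inner floor, at z = 6.
- block: Bystander: square steel bench block, 60 by 60 by 22, loose. Origin: centre of its underside.
- jar: Bystander: glass jar with a steel cap, 60 diameter, 75 high, loose. Origin: centre of its underside.
- hammer: Bystander: hammer lying on the bench, loose. Origin near its middle, x along the handle to the head.
- wedge: Loose steel wedge, 0.4 to 0.65 kg, 90 long (x) by 24 wide (y), flat sides; the top slopes from 56 high at the square thick end (x = -45) to 10 high at the thin end (x = +45). Origin: centre of its underside; centre of mass x = -10. Set on the bench against the lip's inner face, it holds the guard by its weight.
- bay (a point): Middle of the bay's floor, at box x -35, y 0, z 6.
There are look-alikes about, which are no part of the job. What is shaped like the wedge but orange is not meant.

How it is judged (in metres and radians):
On the way, in this order (a step that is already met when the one before it is completed fails the run):
1. The guard stays wide open (beyond 1.2 rad) on the wedge alone, the wedge standing on the bench and the robot touching neither (value of joint guard above 1.2 rad and contact force between wedge and guard above 0.1 N and height (world z) of wedge below 0.006 m and angle between wedge's own z axis and vertical below 0.1 rad and contact force between each of the arm, the fingers and guard below 0.05 N and contact force between the fingers and wedge below 0.05 N), for 0.4 s.
2. The stake is out of the bay (more than 100 mm from the bay's middle) while the guard is still propped open (horizontal distance between stake and bay above 0.1 m and value of joint guard above 1.2 rad and contact force between wedge and guard above 0.1 N and height (world z) of wedge below 0.006 m and angle between wedge's own z axis and vertical below 0.1 rad), for 0.1 s.
At the end, for the whole second after the job is handed in: The stake stands upright (within 0.08 rad) at rest on the tray's floor, within 47 mm of its centre; the guard is still open beyond 1.2 rad, leaning on the wedge, which stands flat on the bench (value of joint guard above 1.2 rad and contact force between wedge and guard above 0.1 N and height (world z) of wedge below 0.006 m and angle between wedge's own z axis and vertical below 0.1 rad and horizontal distance between stake and tray_in below 0.047 m and z of stake in the frame of tray_in below 0.004 m and angle between stake's own z axis and vertical below 0.08 rad and linear speed of each of stake, wedge below 0.02 m/s); the robot touches nothing.
It fails at once if the stake is tipped over (more than 0.6 rad) (angle between stake's own z axis and vertical above 0.6 rad).
It fails at once if the block is moved more than 20 mm (distance of block from where it was at the start of the episode above 0.02 m).
It fails at once if the jar is moved more than 20 mm (distance of jar from where it was at the start of the episode above 0.02 m).
It fails at once if the hammer is moved more than 20 mm (distance of hammer from where it was at the start of the episode above 0.02 m).
It also fails if it takes over 72 s, if anything falls off the work surface, if the arm or the gripper's body presses on something with over 40 N, if the wrist force passes 120 N, or if a joint passes its speed limit or range.

## Working session

There is one attempt and no reset: what is moved stays moved. The work goes in short steps, Python scripts to look and compute and a tool call to move; the robot and the scene stay as the last step left them, time stands still between calls to the robot, and variables do not carry over. Pictures are saved under pics/ and viewed, about 8 in all and at most 12, crops included, and the job is handed in when it is done.

Besides the shell and the picture viewer there is one more tool, called after "Request:" as name([rows], argument=value, ...), one row to a line, values as JSON. drive_tool: Moves the arm, as the interface text tells. Shifts and turns lie within -1 to 1; 1 stands for 50 cm of shift or 90 degrees of turn. Its arguments: {"type":"object","properties":{"steps":{"type":"array"},"hand":{"type":"number"}},"required":["steps"]}

```bash
mkdir -p pics; python3 - <<'E'
from cell import ctrl
import cv2
for n in("side","top"):
    im=ctrl.capture(n); cv2.imwrite(f"pics/{n}0.png",im[...,::-1]); print(n,ctrl.calibration(n))
    for t in ["dustbox","guard","stake","tray","block","jar","hammer","wedge"]:
        print(t,[(round(d["p"],2),[round(v) for v in d["extent"]]) for d in ctrl.search_frame(n,t)][:4])
s=ctrl.read_state();print(s)
E
```

```text
side {'vertical_fov': 53.60824967996394, 'cx': 322.09385142857855, 'cy': 199.6213469249835, 'xyz': array([ 0.06886863, -0.55344072,  0.8416244 ]), 'rotation': array([[ 0.74178941, -0.48129531,  0.4670153 ],
       [-0.67056747, -0.52258419,  0.52654063],
       [-0.00936673, -0.70374753, -0.7103884 ]])}
dustbox [(0.89, [227, 133, 308, 208])]
guard [(0.93, [257, 140, 311, 208])]
stake []
tray [(0.7, [306, 256, 374, 319])]
block [(0.98, [405, 254, 434, 281])]
jar [(0.76, [418, 202, 444, 232])]
hammer [(0.94, [196, 123, 264, 162]), (0.71, [391, 314, 428, 362])]
wedge [(0.81, [434, 296, 472, 315]), (0.63, [421, 373, 442, 399]), (0.57, [389, 318, 425, 363])]
top {'vertical_fov': 57.126722227105766, 'cx': 323.4907755750877, 'cy': 201.98650563676438, 'xyz': array([0.51826366, 0.01117224, 1.31969147]), 'rotation': array([[ 0.02648197, -0.99728038,  0.06877895],
       [-0.99964252, -0.02616573,  0.00549496],
       [-0.00368037, -0.06889988, -0.99761679]])}
dustbox [(0.91, [216, 176, 284, 250])]
guard [(0.57, [241, 176, 285, 248])]
stake []
tray [(0.9, [362, 230, 398, 269]), (0.68, [383, 147
[... 391 characters left out ...]
77.3447281 ,  -5.06882807]), 'joint_vel': array([-0.1081703 , -0.03149795, -0.06036499, -0.03165755,  0.01354064,
        0.07137607,  0.1054473 ]), 'effort': array([-3.18954990e-04, -6.23031306e+01,  2.40917812e-02, -3.90113425e+01,
       -6.11901842e-02,  3.17283429e-02,  2.14206193e-05]), 'ee_pos': array([0.249035  , 0.57325528, 0.22257334]), 'tcp_rot': array([[-9.17194299e-01,  3.98440230e-01,  1.57308765e-05],
       [ 3.98440230e-01,  9.17194297e-01,  6.03235628e-05],
       [ 9.60706404e-06,  6.15962420e-05, -9.99999998e-01]]), 'contact_force': array([-0.28149779, -0.32294701,  1.08593442]), 'wrist_torque': array([-0.0273465 , -0.02869468, -0.03314685]), 'width': 0.08732579659249773}
```

View pics/side0.png

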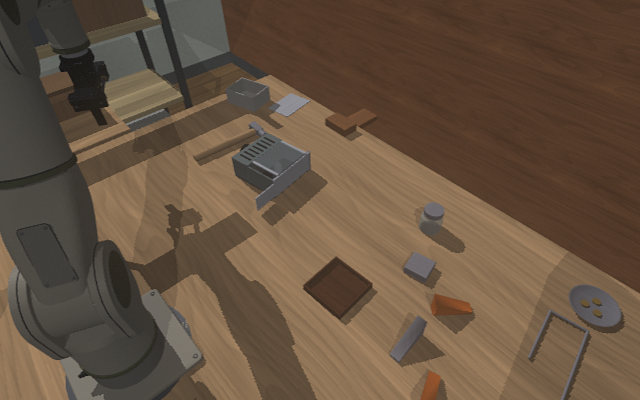

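View pics/top0.png

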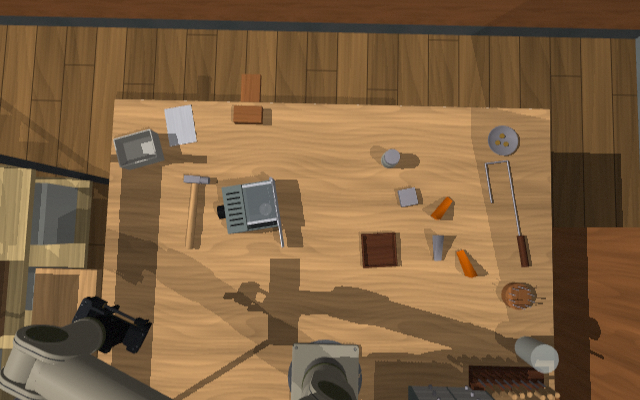

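The wedge could be confused with three things. In the side view they are the grey wedge at (408,340), an orange one at (452,305) and an orange one at (430,388). In the top view they are (438,247) grey, (442,208) orange and (467,263) orange. I choose the grey one. The closed guard is on the -y side of the box, with its lip at side (262,203) and top (282,240). Next I fit models to the masks and check a close crop.

```bash
cat > h.py <<'E'
import numpy as np,cv2
from cell import ctrl
from scipy.optimize import minimize
C={n:ctrl.calibration(n) for n in("side","top")}
def proj(n,P):
    c=C[n];q=(np.atleast_2d(P)-c["xyz"])@c["rotation"];f=200/np.tan(np.radians(c["vertical_fov"]/2))
    return q[:,:2]/q[:,2:]*f+[c["cx"],c["cy"]]
def ray(n,uv,z):
    c=C[n];f=200/np.tan(np.radians(c["vertical_fov"]/2))
    d=c["rotation"]@[(uv[0]-c["cx"])/f,(uv[1]-c["cy"])/f,1];return c["xyz"]+d*(z-c["xyz"][2])/d[2]
def place(V,p):
    c,s=np.cos(p[2]),np.sin(p[2]);V=np.asarray(V,float)
    return np.c_[V[:,0]*c-V[:,1]*s+p[0],V[:,0]*s+V[:,1]*c+p[1],V[:,2]]
def box(x0,x1,y0,y1,z0,z1): return [(x,y,z) for x in(x0,x1) for y in(y0,y1) for z in(z0,z1)]
def cyl(r,z0,z1): return [(r*np.cos(a),r*np.sin(a),z) for a in np.linspace(0,6.28,24) for z in(z0,z1)]
WED=[(-.045,y,z) for y in(-.012,.012) for z in(0,.056)]+[(.045,y,z) for y in(-.012,.012) for z in(0,.01)]
STK=cyl(.022,0,.01)+cyl(.011,.01,.058)+cyl(.005,.06,.067)
S=8
def sil(n,P):
    m=np.zeros((400,640),np.uint8);h=cv2.convexHull(proj(n,P).astype(np.float32)).reshape(-1,2)
    b=cv2.boundingRect(h);x0,y0=b[0]-2,b[1]-2;w,hh=b[2]+4,b[3]+4
    t=np.zeros((hh*S,w*S),np.uint8);cv2.fillPoly(t,[np.round((h+.5-[x0,y0])*S).astype(np.int32)],255)
    t=cv2.resize(t,(w,hh),interpolation=cv2.INTER_AREA)/255.;out=np.zeros((400,640))
    X0,Y0=max(x0,0),max(y0,0);X1,Y1=min(x0+w,640),min(y0+hh,400)
    if X1>X0 and Y1>Y0: out[Y0:Y1,X0:X1]=t[Y0-y0:Y1-y0,X0-x0:X1-x0]
    return out
def cost(p,V,M): 
    r=0
    for n,m in M.items():
        s=sil(n,place(V,p));r+=np.abs(s-m).sum()/m.sum()
    return r
def mask(n,t,near=None,rad=25):
    best=None
    for d in ctrl.trace(n,t):
        e=d["extent"];c=np.array([(e[0]+e[2])/2,(e[1]+e[3])/2])
        if near is None or np.hypot(*(c-near))<rad: return d["pixels"].astype(float)
def fit(V,p0s,M):
    b=None
    for p0 in p0s:
        r=minimize(cost,p0,args=(V,M),method="Nelder-Mead",options=dict(initial_simplex=np.array([p0]+[np.add(p0,d) for d in((.015,0,0),(0,.015,0),(0,0,.15))]),xatol=1e-5,fatol=1e-5))
        if b is None or r.fun<b.fun:b=r
    return b.x,b.fun
def overlay(n,im,items,name,x0,y0,w,h,k):
    o=cv2.resize(im[y0:y0+h,x0:x0+w],None,fx=k,fy=k,interpolation=cv2.INTER_CUBIC)[...,::-1].copy()
    for V,p,col in items:
        q=((cv2.convexHull(proj(n,place(V,p)).astype(np.float32)).reshape(-1,2)+.5-[x0,y0])*k).astype(np.int32)
        cv2.polylines(o,[q],True,col,1)
    cv2.imwrite(name,o)
E
cat > a.py <<'E'
from h import *
im={n:ctrl.capture(n) for n in C}
P={}
def go(t,V,near,zc,yaws,tt=None):
    M={n:m for n in C if (m:=mask(n,t,near[n])) is not None}
    if not M: print(t,"none");return
    n=[k for k in M][-1]; ys,xs=np.nonzero(M[n]);g=ray(n,(xs.mean(),ys.mean()),zc)
    P[t]=fit(V,[(g[0],g[1],y) for y in yaws],M);print(t,list(M),P[t])
go("wedge",WED,dict(side=(408,340),top=(438,247)),.02,np.arange(0,6.2,.8))
go("tray",box(-.06,.06,-.06,.06,0,.018),dict(side=(340,288),top=(380,250)),.01,[0])
go("block",box(-.03,.03,-.03,.03,0,.022),dict(side=(420,267),top=(408,197)),.01,[0,.5])
go("jar",cyl(.03,0,.075),dict(side=(432,218),top=(391,158)),.03,[0])
BOX=box(-.085,.085,-.08,.08,0,.075)
go("dustbox",BOX,dict(side=(268,170),top=(250,213)),.037,[1.4])
M={n:mask(n,"guard") for n in C}
for n,m in M.items():
    if m is not None:
        e=np.nonzero(m);print("guard",n,e[1].min(),e[0].min(),e[1].max(),e[0].max());cv2.imwrite(f"pics/g_{n}.png",m*255)
L=box(-.005+-.085,-.085,-.08,.08,.008,.074);LP=box(-.09,-.085,.08,.155,.012,.06)
b=P["dustbox"][0]
it=[(BOX,b,(0,255,0)),(L,b,(0,0,255)),(LP,b,(255,0,0))]
overlay("side",im["side"],it,"pics/o1.png",215,110,110,110,5)
overlay("top",im["top"],it,"pics/o2.png",200,165,110,100,5)
overlay("side",im["side"],[(WED,P["wedge"][0],(0,255,0))],"pics/o3.png",380,290,110,110,5)
I=[cv2.imread(f"pics/o{i}.png") for i in(1,2,3)]
I=[cv2.copyMakeBorder(i,0,550-i.shape[0],0,0,0) for i in I]
cv2.imwrite("pics/o.png",cv2.resize(np.hstack([I[0],I[1]]),(800,400)));cv2.imwrite("pics/ow.png",I[2])
E
python3 a.py
```

```text
wedge ['side', 'top'] (array([ 0.45875353, -0.38611299,  3.20141644]), np.float64(0.1625906742927287))
tray ['side', 'top'] (array([ 0.44656573, -0.18091925,  0.08562615]), np.float64(0.09160070137791951))
block ['side', 'top'] (array([ 0.63715851, -0.28049479,  0.22813854]), np.float64(0.1275623536249722))
jar ['side', 'top'] (array([ 0.77060633, -0.21171692,  0.00769693]), np.float64(0.4316927869106126))
dustbox ['side', 'top'] (array([0.58534329, 0.26893086, 1.74244999]), np.float64(0.1874071823026871))
guard side 253 141 310 209
guard top 242 180 283 245[ WARN:0@31.353] global loadsave.cpp:1063 imwrite_ Unsupported depth image for selected encoder is fallbacked to CV_8U.
```

View pics/o.png

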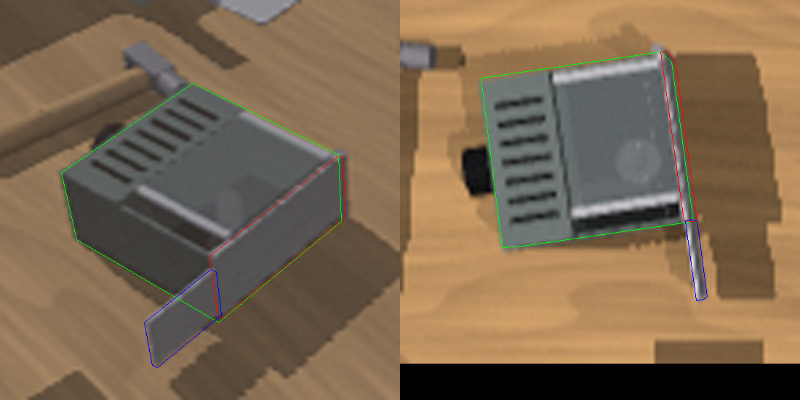

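View pics/ow.png

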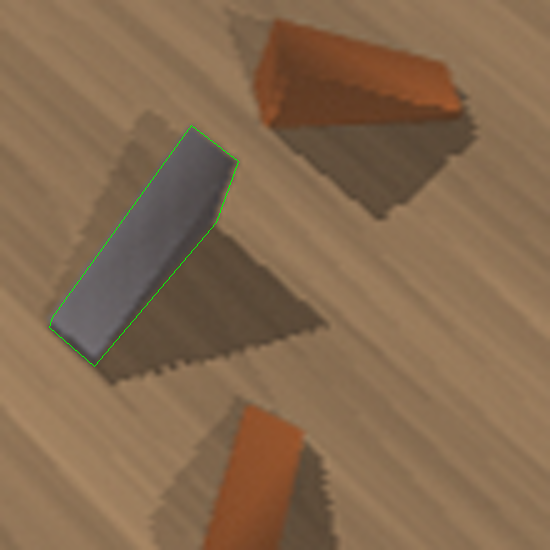

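The top and side overlays line up with the box, lip and grey wedge. In the crop, the wedge's thick end is at (215,160), pointing to world +x. The plan is to grip the wedge, swing the lip open with its thick end and release it there.

```bash
cat > plan.py <<'E'
import numpy as np,sys,json
from cell import ctrl
def rows(wps,step=.035,turn=7):
    """wps: (x,y,z_tcp,yaw of tool y deg). prints rows from the measured pose"""
    s=ctrl.read_state();R=s["tcp_rot"];p=s["ee_pos"].copy();a=np.degrees(np.arctan2(R[1,1],R[0,1]))
    print("t",round(s["time_s"],2),"pos",p.round(4),"yaw",round(a,2),"tilt",R[:2,2].round(4),"F",s["contact_force"].round(1),"w",round(s["width"],4),"j",s["joints"].round(0))
    out=[]
    for w in wps:
        st,tn=(w[4],turn) if len(w)>4 else (step,turn)
        d=np.array(w[:3])-p;da=(w[3]-a+180)%360-180
        n=int(max(1,np.ceil(np.linalg.norm(d)/st),np.ceil(abs(da)/tn)))
        for i in range(n):
            y=np.radians(a);Y=np.array([np.cos(y),np.sin(y),0]);Z=np.array([0,0,-1]);X=np.cross(Y,Z)
            v=d/n/.5;out.append({k:round(float(q),4) for k,q in zip(("x","y","z","az"),(v@X,v@Y,v@Z,-da/n/90)) if abs(q)>5e-5});a+=da/n
        p=np.array(w[:3],float);a=w[3]
    print(len(out));print(json.dumps(out))
E
python3 -c "
from plan import *
rows([(.42,.30,.2,70),(.479,-.385,.16,93.4),],.042)"
```

```text
t 1.6 pos [0.249  0.5733 0.2226] yaw 66.52 tilt [0.     0.0001] F [ 0.4 -0.4 -0.4] w 0.0869 j [-68.  19.  -4.  84.   1.  77.  -5.]
25
[{"x": -0.0664, "y": -0.0456, "z": 0.0056, "az": -0.0048}, {"x": -0.0661, "y": -0.0461, "z": 0.0056, "az": -0.0048}, {"x": -0.0657, "y": -0.0466, "z": 0.0056, "az": -0.0048}, {"x": -0.0654, "y": -0.0471, "z": 0.0056, "az": -0.0048}, {"x": -0.065, "y": -0.0476, "z": 0.0056, "az": -0.0048}, {"x": -0.0646, "y": -0.0481, "z": 0.0056, "az": -0.0048}, {"x": -0.0643, "y": -0.0486, "z": 0.0056, "az": -0.0048}, {"x": -0.0639, "y": -0.0491, "z": 0.0056, "az": -0.0048}, {"x": -0.0341, "y": -0.0734, "z": 0.0047, "az": -0.0153}, {"x": -0.0323, "y": -0.0742, "z": 0.0047, "az": -0.0153}, {"x": -0.0305, "y": -0.0749, "z": 0.0047, "az": -0.0153}, {"x": -0.0287, "y": -0.0756, "z": 0.0047, "az": -0.0153}, {"x": -0.0269, "y": -0.0763, "z": 0.0047, "az": -0.0153}, {"x": -0.025, "y": -0.0769, "z": 0.0047, "az": -0.0153}, {"x": -0.0232, "y": -0.0775, "z": 0.0047, "az": -0.0153}, {"x": -0.0213, "y": -0.078, "z": 0.0047, "az": -0.0153}, {"x": -0.0194, "y": -0.0785, "z": 0.0047, "az": -0.0153}, {"x": -0.0176, "y": -0.079, "z": 0.0047, "az": -0.0153}, {"x": -0.0157, "y": -0.0794, "z": 0.0047, "az": -0.0153}, {"x": -0.0137, "y": -0.0797, "z": 0.0047, "az": -0.0153}, {"x": -0.0118, "y": -0.08, "z": 0.0047, "az": -0.0153}, {"x": -0.0099, "y": -0.0803, "z": 0.0047, "az": -0.0153}, {"x": -0.008, "y": -0.0805, "z": 0.0047, "az": -0.0153}, {"x": -0.006, "y": -0.0807, "z": 0.0047, "az": -0.0153}, {"x": -0.0041, "y": -0.0808, "z": 0.0047, "az": -0.0153}]
```

Request:
drive_tool([
  {"x": -0.066,"y": -0.046,"z": 0.005},
  {"x": -0.066,"y": -0.046,"z": 0.005},
  {"x": -0.066,"y": -0.046,"z": 0.005},
  {"x": -0.066,"y": -0.046,"z": 0.005},
  {"x": -0.066,"y": -0.047,"z": 0.005},
  {"x": -0.066,"y": -0.047,"z": 0.005},
  {"x": -0.065,"y": -0.048,"z": 0.005},
  {"x": -0.065,"y": -0.048,"z": 0.005,"az": -0.02},
  {"x": -0.035,"y": -0.074,"z": 0.005,"az": -0.02},
  {"x": -0.032,"y": -0.075,"z": 0.005,"az": -0.02},
  {"x": -0.03,"y": -0.075,"z": 0.005,"az": -0.02},
  {"x": -0.028,"y": -0.076,"z": 0.005,"az": -0.02},
  {"x": -0.026,"y": -0.076,"z": 0.005,"az": -0.02},
  {"x": -0.024,"y": -0.077,"z": 0.005,"az": -0.02},
  {"x": -0.022,"y": -0.078,"z": 0.005,"az": -0.02},
  {"x": -0.02,"y": -0.078,"z": 0.005,"az": -0.02},
  {"x": -0.018,"y": -0.079,"z": 0.005,"az": -0.02},
  {"x": -0.016,"y": -0.079,"z": 0.005,"az": -0.02},
], hand=1)

```text
$.steps[0]: bad value
```

```bash
python3 -c "
from plan import *
rows([(.479,-.385,.12,93.4),(.479,-.385,.017,93.4,.03)],.042)"
```

```text
t 1.6 pos [0.249  0.5733 0.2226] yaw 66.52 tilt [0.     0.0001] F [ 0.4 -0.4 -0.4] w 0.0869 j [-68.  19.  -4.  84.   1.  77.  -5.]
28
[{"x": -0.0494, "y": -0.0656, "z": 0.0085, "az": -0.0124}, {"x": -0.0481, "y": -0.0666, "z": 0.0085, "az": -0.0124}, {"x": -0.0468, "y": -0.0675, "z": 0.0085, "az": -0.0124}, {"x": -0.0455, "y": -0.0684, "z": 0.0085, "az": -0.0124}, {"x": -0.0441, "y": -0.0693, "z": 0.0085, "az": -0.0124}, {"x": -0.0428, "y": -0.0701, "z": 0.0085, "az": -0.0124}, {"x": -0.0414, "y": -0.0709, "z": 0.0085, "az": -0.0124}, {"x": -0.04, "y": -0.0717, "z": 0.0085, "az": -0.0124}, {"x": -0.0386, "y": -0.0725, "z": 0.0085, "az": -0.0124}, {"x": -0.0372, "y": -0.0732, "z": 0.0085, "az": -0.0124}, {"x": -0.0357, "y": -0.074, "z": 0.0085, "az": -0.0124}, {"x": -0.0343, "y": -0.0746, "z": 0.0085, "az": -0.0124}, {"x": -0.0328, "y": -0.0753, "z": 0.0085, "az": -0.0124}, {"x": -0.0313, "y": -0.0759, "z": 0.0085, "az": -0.0124}, {"x": -0.0298, "y": -0.0765, "z": 0.0085, "az": -0.0124}, {"x": -0.0283, "y": -0.0771, "z": 0.0085, "az": -0.0124}, {"x": -0.0268, "y": -0.0776, "z": 0.0085, "az": -0.0124}, {"x": -0.0253, "y": -0.0781, "z": 0.0085, "az": -0.0124}, {"x": -0.0238, "y": -0.0786, "z": 0.0085, "az": -0.0124}, {"x": -0.0222, "y": -0.0791, "z": 0.0085, "az": -0.0124}, {"x": -0.0207, "y": -0.0795, "z": 0.0085, "az": -0.0124}, {"x": -0.0191, "y": -0.0799, "z": 0.0085, "az": -0.0124}, {"x": -0.0175, "y": -0.0802, "z": 0.0085, "az": -0.0124}, {"x": -0.016, "y": -0.0806, "z": 0.0085, "az": -0.0124}, {"z": 0.0515}, {"z": 0.0515}, {"z": 0.0515}, {"z": 0.0515}]
```

The move was refused, probably because each row needs all six keys. I'll test that.

Request:
drive_tool([
  {"x": -0.066,"y": -0.046,"z": 0.005,"ax": 0,"ay": 0,"az": 0},
  {"x": -0.066,"y": -0.046,"z": 0.005,"ax": 0,"ay": 0,"az": 0},
  {"x": -0.066,"y": -0.046,"z": 0.005,"ax": 0,"ay": 0,"az": 0},
  {"x": -0.066,"y": -0.046,"z": 0.005,"ax": 0,"ay": 0,"az": 0},
  {"x": -0.066,"y": -0.047,"z": 0.005,"ax": 0,"ay": 0,"az": 0},
  {"x": -0.066,"y": -0.047,"z": 0.005,"ax": 0,"ay": 0,"az": 0},
  {"x": -0.065,"y": -0.048,"z": 0.005,"ax": 0,"ay": 0,"az": 0},
  {"x": -0.065,"y": -0.048,"z": 0.005,"ax": 0,"ay": 0,"az": -0.02},
  {"x": -0.035,"y": -0.074,"z": 0.005,"ax": 0,"ay": 0,"az": -0.02},
  {"x": -0.032,"y": -0.075,"z": 0.005,"ax": 0,"ay": 0,"az": -0.02},
  {"x": -0.03,"y": -0.075,"z": 0.005,"ax": 0,"ay": 0,"az": -0.02},
  {"x": -0.028,"y": -0.076,"z": 0.005,"ax": 0,"ay": 0,"az": -0.02},
  {"x": -0.026,"y": -0.076,"z": 0.005,"ax": 0,"ay": 0,"az": -0.02},
  {"x": -0.024,"y": -0.077,"z": 0.005,"ax": 0,"ay": 0,"az": -0.02},
], hand=1)

```text
time_s: 3.0
ee_pos: [0.4392, 0.0406, 0.1854]
tcp_rot: [[-0.985, 0.172, 0.002], [0.172, 0.985, 0.007], [-0.001, 0.007, -1.0]]
contact_force: [1.5, 1.3, -0.2]
width: 0.0873
```

```bash
sed -i 's/ if abs(q)>5e-5})/}|{"ax":0,"ay":0})/' plan.py; python3 -c "
from plan import *
rows([(.479,-.385,.12,93.4)],.042)"
```

```text
t 3.0 pos [0.4392 0.0406 0.1854] yaw 80.11 tilt [0.0025 0.0066] F [ 1.5  1.3 -0.2] w 0.0873 j [-33.  -4.  21. 114.   1.  70.  68.]
11
[{"x": -0.0204, "y": -0.075, "z": 0.0119, "az": -0.0134, "ax": 0, "ay": 0}, {"x": -0.0188, "y": -0.0754, "z": 0.0119, "az": -0.0134, "ax": 0, "ay": 0}, {"x": -0.0172, "y": -0.0758, "z": 0.0119, "az": -0.0134, "ax": 0, "ay": 0}, {"x": -0.0156, "y": -0.0761, "z": 0.0119, "az": -0.0134, "ax": 0, "ay": 0}, {"x": -0.014, "y": -0.0764, "z": 0.0119, "az": -0.0134, "ax": 0, "ay": 0}, {"x": -0.0124, "y": -0.0767, "z": 0.0119, "az": -0.0134, "ax": 0, "ay": 0}, {"x": -0.0108, "y": -0.077, "z": 0.0119, "az": -0.0134, "ax": 0, "ay": 0}, {"x": -0.0092, "y": -0.0772, "z": 0.0119, "az": -0.0134, "ax": 0, "ay": 0}, {"x": -0.0075, "y": -0.0774, "z": 0.0119, "az": -0.0134, "ax": 0, "ay": 0}, {"x": -0.0059, "y": -0.0775, "z": 0.0119, "az": -0.0134, "ax": 0, "ay": 0}, {"x": -0.0043, "y": -0.0776, "z": 0.0119, "az": -0.0134, "ax": 0, "ay": 0}]
```

Tracking is good.

Request:
drive_tool([
  {"x": -0.02,"y": -0.075,"z": 0.012,"ax": 0,"ay": 0,"az": -0.013},
  {"x": -0.019,"y": -0.075,"z": 0.012,"ax": 0,"ay": 0,"az": -0.013},
  {"x": -0.017,"y": -0.076,"z": 0.012,"ax": 0,"ay": 0,"az": -0.013},
  {"x": -0.016,"y": -0.076,"z": 0.012,"ax": 0,"ay": 0,"az": -0.013},
  {"x": -0.014,"y": -0.076,"z": 0.012,"ax": 0,"ay": 0,"az": -0.013},
  {"x": -0.012,"y": -0.077,"z": 0.012,"ax": 0,"ay": 0,"az": -0.013},
  {"x": -0.011,"y": -0.077,"z": 0.012,"ax": 0,"ay": 0,"az": -0.013},
  {"x": -0.009,"y": -0.077,"z": 0.012,"ax": 0,"ay": 0,"az": -0.013},
  {"x": -0.008,"y": -0.077,"z": 0.012,"ax": 0,"ay": 0,"az": -0.013},
  {"x": -0.006,"y": -0.078,"z": 0.012,"ax": 0,"ay": 0,"az": -0.013},
  {"x": -0.004,"y": -0.078,"z": 0.012,"ax": 0,"ay": 0,"az": -0.013},
  {"x": 0,"y": 0,"z": 0,"ax": 0,"ay": 0,"az": 0},
])

```text
time_s: 4.2
ee_pos: [0.48, -0.4068, 0.1159]
tcp_rot: [[-0.998, -0.062, 0.011], [-0.062, 0.998, 0.006], [-0.011, 0.005, -1.0]]
contact_force: [-0.5, 0.3, -0.4]
width: 0.0865
```

```bash
python3 -c "
from plan import *
rows([(.479,-.385,.10,93.4),(.479,-.385,.017,93.4)],.028)"
```

```text
t 4.2 pos [ 0.48   -0.4068  0.1159] yaw 93.54 tilt [0.0109 0.0059] F [-0.5  0.3 -0.4] w 0.0865 j [  6.  28.  40.  92. -20.  67. 144.]
4
[{"x": -0.0007, "y": 0.0437, "z": 0.0318, "az": 0.0016, "ax": 0, "ay": 0}, {"x": 0.0, "y": 0.0, "z": 0.0553, "az": -0.0, "ax": 0, "ay": 0}, {"x": 0.0, "y": 0.0, "z": 0.0553, "az": -0.0, "ax": 0, "ay": 0}, {"x": 0.0, "y": 0.0, "z": 0.0553, "az": -0.0, "ax": 0, "ay": 0}]
```

```bash
cat >> plan.py <<'E'
_r=rows
def rows(*a,**k):
    _r(*a,**k);R=ctrl.read_state()["tcp_rot"];t=R.T@np.cross(R[:,2],[0,0,-1.])
    print("level: ax,ay",(np.degrees(t[:2])/90).round(4))
E
python3 -c "
from plan import *
rows([(.479,-.385,.017,93.4)],.028)"
```

```text
t 4.2 pos [ 0.48   -0.4068  0.1159] yaw 93.54 tilt [0.0109 0.0059] F [-0.5  0.3 -0.4] w 0.0865 j [  6.  28.  40.  92. -20.  67. 144.]
4
[{"x": -0.0002, "y": 0.0109, "z": 0.0494, "az": 0.0004, "ax": 0, "ay": 0}, {"x": -0.0002, "y": 0.0109, "z": 0.0494, "az": 0.0004, "ax": 0, "ay": 0}, {"x": -0.0002, "y": 0.0109, "z": 0.0494, "az": 0.0004, "ax": 0, "ay": 0}, {"x": -0.0001, "y": 0.0109, "z": 0.0494, "az": 0.0004, "ax": 0, "ay": 0}]
level: ax,ay [0.0033 0.0072]
```

Request:
drive_tool([
  {"x": -0.001,"y": 0.044,"z": 0.02,"ax": 0,"ay": 0,"az": 0.002},
  {"x": 0,"y": 0,"z": 0.02,"ax": 0,"ay": 0,"az": 0},
  {"x": 0,"y": 0,"z": 0,"ax": 0,"ay": 0,"az": 0},
])

```text
time_s: 4.5
ee_pos: [0.4788, -0.3855, 0.095]
tcp_rot: [[-0.998, -0.056, 0.01], [-0.056, 0.998, 0.005], [-0.01, 0.005, -1.0]]
contact_force: [-1.1, -0.1, 0.2]
width: 0.0872
```

```bash
python3 -c "
from plan import *
rows([(.479,-.385,.017,93.4)],.028)"
```

```text
t 4.5 pos [ 0.4788 -0.3855  0.095 ] yaw 93.21 tilt [0.0102 0.0053] F [-1.1 -0.1  0.2] w 0.0872 j [  4.  27.  40.  96. -20.  64. 143.]
3
[{"x": -0.0001, "y": 0.0003, "z": 0.052, "az": -0.0007, "ax": 0, "ay": 0}, {"x": -0.0001, "y": 0.0003, "z": 0.052, "az": -0.0007, "ax": 0, "ay": 0}, {"x": -0.0001, "y": 0.0003, "z": 0.052, "az": -0.0007, "ax": 0, "ay": 0}]
level: ax,ay [0.003  0.0067]
```

Request:
drive_tool([
  {"x": 0,"y": 0,"z": 0.05,"ax": 0.003,"ay": 0.007,"az": 0},
  {"x": 0,"y": 0,"z": 0.05,"ax": 0,"ay": 0,"az": 0},
  {"x": 0,"y": 0,"z": 0.045,"ax": 0,"ay": 0,"az": 0},
  {"x": 0,"y": 0,"z": 0.01,"ax": 0,"ay": 0,"az": 0},
  {"x": 0,"y": 0,"z": 0,"ax": 0,"ay": 0,"az": 0},
])

```text
time_s: 5.0
ee_pos: [0.4822, -0.3856, 0.0186]
tcp_rot: [[-0.998, -0.059, 0.004], [-0.059, 0.998, -0.002], [-0.004, -0.002, -1.0]]
contact_force: [0.0, 0.5, 0.2]
width: 0.0872
```

```bash
python3 -c "
from plan import *
rows([(.479,-.385,.017,93.4)],.028)"
```

```text
t 5.0 pos [ 0.4822 -0.3856  0.0186] yaw 93.38 tilt [ 0.0042 -0.0018] F [0.  0.5 0.2] w 0.0872 j [  6.  33.  36.  98. -23.  56. 145.]
1
[{"x": 0.0063, "y": 0.0016, "z": 0.0032, "az": -0.0003, "ax": 0, "ay": 0}]
level: ax,ay [-0.0013  0.0026]
```

Request:
drive_tool([
  {"x": 0.006,"y": 0.001,"z": 0.003,"ax": -0.001,"ay": 0.003,"az": 0},
  {"x": 0,"y": 0,"z": 0,"ax": 0,"ay": 0,"az": 0},
])

```text
time_s: 5.2
ee_pos: [0.4798, -0.386, 0.0192]
tcp_rot: [[-0.998, -0.059, 0.001], [-0.059, 0.998, -0.002], [-0.001, -0.002, -1.0]]
contact_force: [0.3, -0.2, -0.4]
width: 0.087
```

Request:
drive_tool([
  {"x": 0,"y": 0,"z": 0,"ax": 0,"ay": 0,"az": 0},
  {"x": 0,"y": 0,"z": 0,"ax": 0,"ay": 0,"az": 0},
  {"x": 0,"y": 0,"z": 0,"ax": 0,"ay": 0,"az": 0},
  {"x": 0,"y": 0,"z": 0,"ax": 0,"ay": 0,"az": 0},
  {"x": 0,"y": 0,"z": 0,"ax": 0,"ay": 0,"az": 0},
  {"x": 0,"y": 0,"z": 0,"ax": 0,"ay": 0,"az": 0},
  {"x": 0,"y": 0,"z": 0,"ax": 0,"ay": 0,"az": 0},
], hand=0)

```text
time_s: 5.9
ee_pos: [0.4811, -0.3869, 0.0218]
tcp_rot: [[-0.998, -0.059, 0.005], [-0.059, 0.998, -0.003], [-0.004, -0.004, -1.0]]
contact_force: [0.2, 0.6, -0.1]
width: 0.039
```

```bash
python3 - <<'E'
from h import *
from plan import *
R=ctrl.read_state()["ee_pos"]
im=ctrl.capture("side")
b=(0.58534,0.26893,1.74245);c,s=np.cos(b[2]),np.sin(b[2])
H=np.array([b[0]-.085*c+.08*s,b[1]-.085*s-.08*c])
# grasp target at guard angle t, thick face gap
def G(t,d=.21,gap=0,z=.018,r=.025):
    g=np.array([np.cos(b[2]+np.pi/2+t),np.sin(b[2]+np.pi/2+t)]);n=np.array([g[1],-g[0]])
    p=H+d*g+(r+gap)*n;return (*p,z,np.degrees(b[2]+t)-90)
print("hinge",H,"start",G(0,gap=.015),"end",G(1.5))
rows([(.479,-.385,.13,93.4,.03),(.49,-.2,.13,70),G(0,gap=.018,z=.13)],.04)
E
```

```text
hinge [0.67868331 0.19884415] start (np.float64(0.46493706372069743), np.float64(0.2023857821045118), 0.018, np.float64(9.835031012570298)) end (np.float64(0.6749545055556826), np.float64(-0.012605838546776254), 0.018, np.float64(95.77870028219377))
t 5.95 pos [ 0.4811 -0.3869  0.0218] yaw 93.39 tilt [ 0.0046 -0.0033] F [-0.6  1.5 -0.1] w 0.035 j [  6.  33.  36.  98. -23.  56. 145.]
20
[{"x": 0.001, "y": 0.001, "z": -0.0541, "az": -0.0, "ax": 0, "ay": 0}, {"x": 0.001, "y": 0.001, "z": -0.0541, "az": -0.0, "ax": 0, "ay": 0}, {"x": 0.001, "y": 0.001, "z": -0.0541, "az": -0.0, "ax": 0, "ay": 0}, {"x": 0.001, "y": 0.001, "z": -0.0541, "az": -0.0, "ax": 0, "ay": 0}, {"x": -0.0088, "y": 0.0736, "z": 0.0, "az": 0.052, "ax": 0, "ay": 0}, {"x": -0.0027, "y": 0.0741, "z": 0.0, "az": 0.052, "ax": 0, "ay": 0}, {"x": 0.0033, "y": 0.0741, "z": 0.0, "az": 0.052, "ax": 0, "ay": 0}, {"x": 0.0093, "y": 0.0735, "z": 0.0, "az": 0.052, "ax": 0, "ay": 0}, {"x": 0.0153, "y": 0.0725, "z": 0.0, "az": 0.052, "ax": 0, "ay": 0}, {"x": 0.0296, "y": 0.0677, "z": 0.0, "az": 0.0608, "ax": 0, "ay": 0}, {"x": 0.0359, "y": 0.0645, "z": 0.0, "az": 0.0608, "ax": 0, "ay": 0}, {"x": 0.0419, "y": 0.0608, "z": 0.0, "az": 0.0608, "ax": 0, "ay": 0}, {"x": 0.0475, "y": 0.0566, "z": 0.0, "az": 0.0608, "ax": 0, "ay": 0}, {"x": 0.0527, "y": 0.0518, "z": 0.0, "az": 0.0608, "ax": 0, "ay": 0}, {"x": 0.0574, "y": 0.0465, "z": 0.0, "az": 0.0608, "ax": 0, "ay": 0}, {"x": 0.0615, "y": 0.0408, "z": 0.0, "az": 0.0608, "ax": 0, "ay": 0}, {"x": 0.0651, "y": 0.0348, "z": 0.0, "az": 0.0608, "ax": 0, "ay": 0}, {"x": 0.0682, "y": 0.0284, "z": 0.0, "az": 0.0608, "ax": 0, "ay": 0}, {"x": 0.0706, "y": 0.0218, "z": 0.0, "az": 0.0608, "ax": 0, "ay": 0}, {"x": 0.0723, "y": 0.015, "z": 0.0, "az": 0.0608, "ax": 0, "ay": 0}]
level: ax,ay [-0.0022  0.0028]
```

Request:
drive_tool([
  {"x": 0.003,"y": 0.002,"z": 0.015,"ax": -0.002,"ay": 0.003,"az": 0},
  {"x": 0,"y": 0,"z": 0.002,"ax": 0,"ay": 0,"az": 0},
  {"x": 0,"y": 0,"z": 0.001,"ax": 0,"ay": 0,"az": 0},
  {"x": 0,"y": 0,"z": 0.001,"ax": 0,"ay": 0,"az": 0},
  {"x": 0,"y": 0,"z": 0.001,"ax": 0,"ay": 0,"az": 0},
  {"x": 0,"y": 0,"z": 0.001,"ax": 0,"ay": 0,"az": 0},
], hand=0)

```text
time_s: 6.55
ee_pos: [0.4797, -0.3852, 0.013]
tcp_rot: [[-0.998, -0.059, -0.0], [-0.059, 0.998, 0.003], [0.0, 0.003, -1.0]]
contact_force: [-2.7, 3.4, 11.3]
width: 0.0236
```

```bash
python3 -c "
from plan import *
rows([(.479,-.385,.017,93.4)],.028)"
```

```text
t 6.55 pos [ 0.4797 -0.3852  0.013 ] yaw 93.39 tilt [-0.0003  0.0032] F [-2.7  3.4 11.3] w 0.0236 j [  7.  33.  36.  98. -23.  56. 145.]
1
[{"x": 0.0013, "y": 0.0005, "z": -0.008, "az": -0.0001, "ax": 0, "ay": 0}]
level: ax,ay [ 0.002  -0.0001]
```

Gripped at width 23.6 mm. Next I lift and carry.

Request:
drive_tool([
  {"x": 0,"y": 0,"z": -0.05,"ax": 0,"ay": 0,"az": 0},
  {"x": 0,"y": 0,"z": -0.06,"ax": 0,"ay": 0,"az": 0},
  {"x": 0,"y": 0,"z": -0.06,"ax": 0,"ay": 0,"az": 0},
  {"x": 0,"y": 0,"z": -0.06,"ax": 0,"ay": 0,"az": 0},
  {"x": -0.009,"y": 0.073,"z": 0,"ax": 0,"ay": 0,"az": 0.052},
  {"x": -0.003,"y": 0.074,"z": 0,"ax": 0,"ay": 0,"az": 0.052},
  {"x": 0.003,"y": 0.074,"z": 0,"ax": 0,"ay": 0,"az": 0.052},
  {"x": 0.009,"y": 0.073,"z": 0,"ax": 0,"ay": 0,"az": 0.052},
  {"x": 0.015,"y": 0.072,"z": 0,"ax": 0,"ay": 0,"az": 0.052},
  {"x": 0.03,"y": 0.068,"z": 0,"ax": 0,"ay": 0,"az": 0.06},
  {"x": 0.036,"y": 0.064,"z": 0,"ax": 0,"ay": 0,"az": 0.06},
  {"x": 0.042,"y": 0.06,"z": 0,"ax": 0,"ay": 0,"az": 0.06},
  {"x": 0.047,"y": 0.056,"z": 0,"ax": 0,"ay": 0,"az": 0.06},
  {"x": 0.053,"y": 0.05,"z": 0,"ax": 0,"ay": 0,"az": 0.06},
  {"x": 0.057,"y": 0.046,"z": 0,"ax": 0,"ay": 0,"az": 0.06},
  {"x": 0.06,"y": 0.04,"z": 0,"ax": 0,"ay": 0,"az": 0.06},
])

```text
time_s: 8.15
ee_pos: [0.4702, 0.0673, 0.1205]
tcp_rot: [[-0.488, 0.872, -0.023], [0.873, 0.488, 0.004], [0.015, -0.018, -1.0]]
contact_force: [0.8, 0.1, -3.8]
width: 0.0239
```

```bash
cat > g.py <<'E'
from h import *
from plan import *
b=(0.58534,0.26893,1.74245);c,s=np.cos(b[2]),np.sin(b[2])
H=np.array([b[0]-.085*c+.08*s,b[1]-.085*s-.08*c])
def G(t,d=.21,gap=0,z=.018,r=.025):
    g=np.array([np.cos(b[2]+np.pi/2+t),np.sin(b[2]+np.pi/2+t)]);n=np.array([g[1],-g[0]])
    p=H+d*g+(r+gap)*n;return (*p,z,np.degrees(b[2]+t)-90)
E
python3 -c "
from g import *
rows([G(0,gap=.02,z=.13)],.04)"
```

```text
t 8.15 pos [0.4702 0.0673 0.1205] yaw 29.24 tilt [-0.0234  0.004 ] F [ 0.8  0.1 -3.8] w 0.0239 j [-48.   6.  37. 114.  -5.  63.  20.]
4
[{"x": 0.0626, "y": 0.0315, "z": -0.0047, "az": 0.0539, "ax": 0, "ay": 0}, {"x": 0.065, "y": 0.0261, "z": -0.0047, "az": 0.0539, "ax": 0, "ay": 0}, {"x": 0.067, "y": 0.0205, "z": -0.0047, "az": 0.0539, "ax": 0, "ay": 0}, {"x": 0.0685, "y": 0.0148, "z": -0.0047, "az": 0.0539, "ax": 0, "ay": 0}]
level: ax,ay [-0.0118 -0.0095]
```

Request:
drive_tool([
  {"x": 0.062,"y": 0.031,"z": -0.005,"ax": -0.006,"ay": -0.005,"az": 0.054},
  {"x": 0.065,"y": 0.026,"z": -0.005,"ax": -0.006,"ay": -0.005,"az": 0.054},
  {"x": 0.067,"y": 0.02,"z": -0.005,"ax": 0,"ay": 0,"az": 0.054},
  {"x": 0.068,"y": 0.015,"z": -0.005,"ax": 0,"ay": 0,"az": 0.054},
  {"x": 0,"y": 0,"z": 0,"ax": 0,"ay": 0,"az": 0},
])

```text
time_s: 8.65
ee_pos: [0.4593, 0.2166, 0.1265]
tcp_rot: [[-0.16, 0.987, -0.005], [0.987, 0.159, -0.005], [-0.004, -0.006, -1.0]]
contact_force: [0.6, -0.6, -3.9]
width: 0.0237
```

```bash
python3 -c "
from g import *
rows([G(0,gap=.018,z=.10),G(0,gap=.018,z=.019)],.028)"
```

```text
t 8.65 pos [0.4593 0.2166 0.1265] yaw 9.18 tilt [-0.005  -0.0052] F [ 0.6 -0.6 -3.9] w 0.0237 j [-59.   9.  32. 109.  -5.  63. -16.]
5
[{"x": -0.0119, "y": 0.0032, "z": 0.0265, "az": -0.0037, "ax": 0, "ay": 0}, {"x": -0.0119, "y": 0.0032, "z": 0.0265, "az": -0.0037, "ax": 0, "ay": 0}, {"x": 0.0, "y": 0.0, "z": 0.054, "az": -0.0, "ax": 0, "ay": 0}, {"x": 0.0, "y": 0.0, "z": 0.054, "az": -0.0, "ax": 0, "ay": 0}, {"x": 0.0, "y": 0.0, "z": 0.054, "az": -0.0, "ax": 0, "ay": 0}]
level: ax,ay [-0.0037  0.0028]
```

Request:
drive_tool([
  {"x": -0.012,"y": 0.003,"z": 0.02,"ax": -0.004,"ay": 0.003,"az": -0.004},
  {"x": -0.012,"y": 0.003,"z": 0.03,"ax": 0,"ay": 0,"az": -0.004},
  {"x": 0,"y": 0,"z": 0,"ax": 0,"ay": 0,"az": 0},
])

```text
time_s: 8.95
ee_pos: [0.4624, 0.2049, 0.0984]
tcp_rot: [[-0.177, 0.984, -0.003], [0.984, 0.177, -0.003], [-0.002, -0.003, -1.0]]
contact_force: [-1.1, -0.1, -4.2]
width: 0.0242
```

```bash
python3 -c "
from g import *
rows([G(0,gap=.018,z=.02)],.028)
im=ctrl.capture('side');cv2.imwrite('pics/s2.png',cv2.resize(im[80:260,180:400],None,fx=3,fy=3)[...,::-1])"
```

```text
t 8.95 pos [0.4624 0.2049 0.0984] yaw 10.18 tilt [-0.0027 -0.0028] F [-1.1 -0.1 -4.2] w 0.0242 j [-58.  11.  32. 111.  -7.  59. -13.]
3
[{"x": 0.0, "y": 0.0014, "z": 0.0523, "az": 0.0013, "ax": 0, "ay": 0}, {"x": 0.0, "y": 0.0014, "z": 0.0523, "az": 0.0013, "ax": 0, "ay": 0}, {"x": 0.0, "y": 0.0014, "z": 0.0523, "az": 0.0013, "ax": 0, "ay": 0}]
level: ax,ay [-0.002   0.0014]
```

View pics/s2.png

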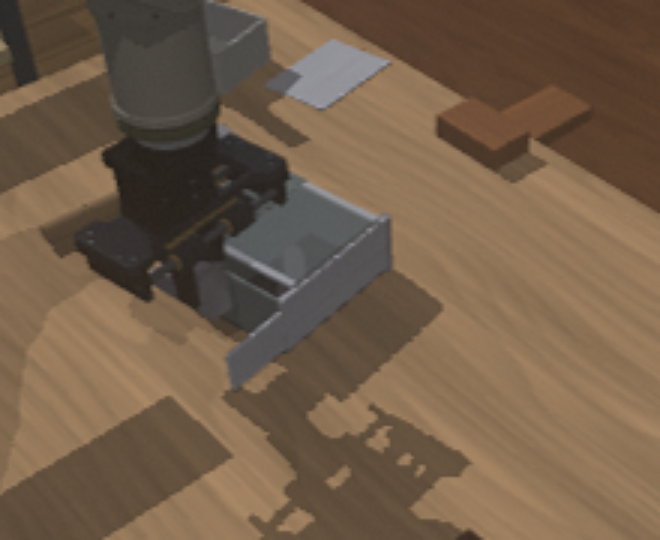

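The picture shows the wedge at about (205,290), held behind the lip at (250,360) and clear of the box side wall. Now I lower it.

Request:
drive_tool([
  {"x": 0,"y": 0.001,"z": 0.045,"ax": -0.002,"ay": 0.001,"az": 0},
  {"x": 0,"y": 0.001,"z": 0.05,"ax": 0,"ay": 0,"az": 0},
  {"x": 0,"y": 0.001,"z": 0.05,"ax": 0,"ay": 0,"az": 0},
  {"x": 0,"y": 0,"z": 0.004,"ax": 0,"ay": 0,"az": 0},
])

```text
time_s: 9.4
ee_pos: [0.4654, 0.2069, 0.0253]
tcp_rot: [[-0.176, 0.984, 0.003], [0.984, 0.176, 0.003], [0.002, 0.004, -1.0]]
contact_force: [-1.0, 0.6, -4.4]
width: 0.024
```

```bash
python3 -c "
from g import *
rows([G(0,gap=0,z=.018)]+[G(t,gap=0,z=.018) for t in np.arange(.1,1.56,.1)],.028)"
```

```text
t 9.4 pos [0.4654 0.2069 0.0253] yaw 10.15 tilt [0.0031 0.0026] F [-1.   0.6 -4.4] w 0.024 j [-56.  18.  30. 114. -12.  50.  -9.]
16
[{"x": -0.0387, "y": -0.0026, "z": 0.0145, "az": 0.0035, "ax": 0, "ay": 0}, {"x": -0.0422, "y": -0.0029, "z": 0.0, "az": -0.0637, "ax": 0, "ay": 0}, {"x": -0.0422, "y": -0.0029, "z": 0.0, "az": -0.0637, "ax": 0, "ay": 0}, {"x": -0.0422, "y": -0.0029, "z": 0.0, "az": -0.0637, "ax": 0, "ay": 0}, {"x": -0.0422, "y": -0.0029, "z": 0.0, "az": -0.0637, "ax": 0, "ay": 0}, {"x": -0.0422, "y": -0.0029, "z": 0.0, "az": -0.0637, "ax": 0, "ay": 0}, {"x": -0.0422, "y": -0.0029, "z": 0.0, "az": -0.0637, "ax": 0, "ay": 0}, {"x": -0.0422, "y": -0.0029, "z": 0.0, "az": -0.0637, "ax": 0, "ay": 0}, {"x": -0.0422, "y": -0.0029, "z": 0.0, "az": -0.0637, "ax": 0, "ay": 0}, {"x": -0.0422, "y": -0.0029, "z": 0.0, "az": -0.0637, "ax": 0, "ay": 0}, {"x": -0.0422, "y": -0.0029, "z": 0.0, "az": -0.0637, "ax": 0, "ay": 0}, {"x": -0.0422, "y": -0.0029, "z": 0.0, "az": -0.0637, "ax": 0, "ay": 0}, {"x": -0.0422, "y": -0.0029, "z": 0.0, "az": -0.0637, "ax": 0, "ay": 0}, {"x": -0.0422, "y": -0.0029, "z": 0.0, "az": -0.0637, "ax": 0, "ay": 0}, {"x": -0.0422, "y": -0.0029, "z": 0.0, "az": -0.0637, "ax": 0, "ay": 0}, {"x": -0.0422, "y": -0.0029, "z": 0.0, "az": -0.0637, "ax": 0, "ay": 0}]
level: ax,ay [ 0.0023 -0.0013]
```

Request:
drive_tool([
  {"x": -0.02,"y": -0.001,"z": 0.006,"ax": 0.002,"ay": -0.001,"az": 0.002},
  {"x": -0.02,"y": -0.001,"z": 0.004,"ax": 0,"ay": 0,"az": 0.002},
  {"x": -0.034,"y": -0.002,"z": 0,"ax": 0,"ay": 0,"az": -0.051},
  {"x": -0.034,"y": -0.002,"z": 0,"ax": 0,"ay": 0,"az": -0.051},
  {"x": -0.034,"y": -0.002,"z": 0,"ax": 0,"ay": 0,"az": -0.051},
  {"x": -0.034,"y": -0.002,"z": 0,"ax": 0,"ay": 0,"az": -0.051},
  {"x": -0.034,"y": -0.002,"z": 0,"ax": 0,"ay": 0,"az": -0.051},
])

```text
time_s: 10.1
ee_pos: [0.4946, 0.1015, 0.027]
tcp_rot: [[-0.553, 0.833, 0.006], [0.833, 0.553, 0.006], [0.001, 0.008, -1.0]]
contact_force: [0.4, 0.6, -4.8]
width: 0.0243
```

```bash
python3 -c "
from g import *
s=ctrl.read_state()
rows([G(t,gap=0,z=.02) for t in (.5,.6,.7,.8,.9,1.,1.1)],.028)"
```

```text
t 10.1 pos [0.4946 0.1015 0.027 ] yaw 33.55 tilt [0.0064 0.0057] F [ 0.4  0.6 -4.8] w 0.0243 j [-43.  17.  29. 115. -11.  50.  26.]
7
[{"x": -0.0274, "y": -0.0083, "z": 0.0141, "az": -0.0548, "ax": 0, "ay": 0}, {"x": -0.0422, "y": -0.0029, "z": 0.0, "az": -0.0637, "ax": 0, "ay": 0}, {"x": -0.0422, "y": -0.0029, "z": 0.0, "az": -0.0637, "ax": 0, "ay": 0}, {"x": -0.0422, "y": -0.0029, "z": 0.0, "az": -0.0637, "ax": 0, "ay": 0}, {"x": -0.0422, "y": -0.0029, "z": 0.0, "az": -0.0637, "ax": 0, "ay": 0}, {"x": -0.0422, "y": -0.0029, "z": 0.0, "az": -0.0637, "ax": 0, "ay": 0}, {"x": -0.0422, "y": -0.0029, "z": 0.0, "az": -0.0637, "ax": 0, "ay": 0}]
level: ax,ay [ 0.0054 -0.0008]
```

Request:
drive_tool([
  {"x": -0.03,"y": -0.006,"z": 0.008,"ax": 0.005,"ay": -0.001,"az": -0.053},
  {"x": -0.035,"y": -0.003,"z": 0.004,"ax": 0.001,"ay": 0,"az": -0.053},
  {"x": -0.035,"y": -0.003,"z": 0.003,"ax": 0.001,"ay": 0,"az": -0.053},
  {"x": -0.035,"y": -0.003,"z": 0.003,"ax": 0.001,"ay": 0,"az": -0.053},
  {"x": -0.035,"y": -0.003,"z": 0.003,"ax": 0.001,"ay": 0,"az": -0.053},
  {"x": -0.035,"y": -0.003,"z": 0.003,"ax": 0.001,"ay": 0,"az": -0.053},
])

```text
time_s: 10.7
ee_pos: [0.5656, 0.0151, 0.0232]
tcp_rot: [[-0.891, 0.454, 0.005], [0.454, 0.891, -0.002], [-0.005, 0.0, -1.0]]
contact_force: [-0.0, 1.5, -3.9]
width: 0.0233
```

```bash
python3 -c "
from g import *
rows([G(t,gap=0,z=.02) for t in (1.,1.1,1.2,1.3,1.4,1.5)],.028)
im=ctrl.capture('side');cv2.imwrite('pics/s3.png',cv2.resize(im[80:260,180:400],None,fx=3,fy=3)[...,::-1])"
```

```text
t 10.7 pos [0.5656 0.0151 0.0232] yaw 63.03 tilt [ 0.0049 -0.0025] F [-0.   1.5 -3.9] w 0.0233 j [-27.  24.  25. 106. -12.  52.  67.]
6
[{"x": -0.0151, "y": 0.0075, "z": 0.0063, "az": -0.0456, "ax": 0, "ay": 0}, {"x": -0.0422, "y": -0.0029, "z": 0.0, "az": -0.0637, "ax": 0, "ay": 0}, {"x": -0.0422, "y": -0.0029, "z": 0.0, "az": -0.0637, "ax": 0, "ay": 0}, {"x": -0.0422, "y": -0.0029, "z": 0.0, "az": -0.0637, "ax": 0, "ay": 0}, {"x": -0.0422, "y": -0.0029, "z": 0.0, "az": -0.0637, "ax": 0, "ay": 0}, {"x": -0.0422, "y": -0.0029, "z": 0.0, "az": -0.0637, "ax": 0, "ay": 0}]
level: ax,ay [0.     0.0035]
```

View pics/s3.png

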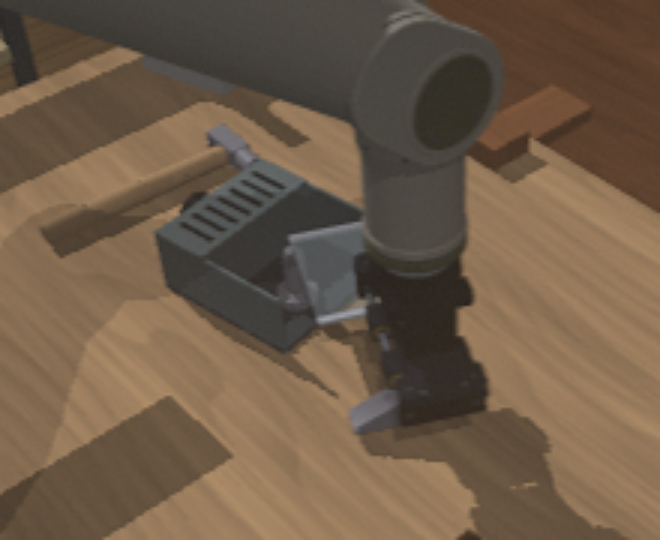

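The guard is opening, with the wedge pushing the lip; the stake shows at about (293,280). I'll continue to roughly a right angle.

Request:
drive_tool([
  {"x": -0.018,"y": 0.005,"z": 0.004,"ax": 0,"ay": 0.003,"az": -0.046},
  {"x": -0.035,"y": -0.002,"z": 0.003,"ax": 0.001,"ay": 0,"az": -0.053},
  {"x": -0.035,"y": -0.003,"z": 0.003,"ax": 0.001,"ay": 0,"az": -0.053},
  {"x": -0.035,"y": -0.003,"z": 0.003,"ax": 0.001,"ay": 0,"az": -0.053},
  {"x": -0.035,"y": -0.003,"z": 0.003,"ax": 0.001,"ay": 0,"az": -0.053},
  {"x": -0.035,"y": -0.003,"z": 0.003,"ax": 0.001,"ay": 0,"az": -0.053},
  {"x": -0.025,"y": -0.002,"z": 0.003,"ax": 0.001,"ay": 0,"az": -0.04},
])

```text
time_s: 11.45
ee_pos: [0.677, -0.0257, 0.0214]
tcp_rot: [[-0.995, -0.095, 0.007], [-0.095, 0.995, -0.013], [-0.006, -0.014, -1.0]]
contact_force: [-0.7, 0.5, -4.1]
width: 0.0241
```

```bash
python3 -c "
from g import *
rows([G(1.53,gap=0,z=.013)],.028)"
```

```text
t 11.45 pos [ 0.677  -0.0257  0.0214] yaw 95.48 tilt [ 0.007 -0.013] F [-0.7  0.5 -4.1] w 0.0241 j [-15.  36.  18.  88. -11.  58. 101.]
1
[{"x": -0.011, "y": 0.0252, "z": 0.0168, "az": -0.0225, "ax": 0, "ay": 0}]
level: ax,ay [-0.0087  0.0037]
```

Request:
drive_tool([
  {"x": -0.011,"y": 0.022,"z": 0.003,"ax": -0.009,"ay": 0.004,"az": -0.02},
  {"x": 0,"y": 0,"z": 0.006,"ax": 0,"ay": 0,"az": 0},
  {"x": 0,"y": 0,"z": 0.006,"ax": 0,"ay": 0,"az": 0},
])

```text
time_s: 11.75
ee_pos: [0.6827, -0.0159, 0.0158]
tcp_rot: [[-0.992, -0.125, 0.001], [-0.125, 0.992, 0.0], [-0.001, 0.0, -1.0]]
contact_force: [-1.0, -1.4, -3.4]
width: 0.024
```

```bash
python3 -c "
from g import *
rows([G(1.53,gap=0,z=.013)],.028)"
```

```text
t 11.75 pos [ 0.6827 -0.0159  0.0158] yaw 97.16 tilt [0.0011 0.0003] F [-1.  -1.4 -3.4] w 0.024 j [-15.  37.  17.  86. -12.  59. 103.]
1
[{"x": 0.0019, "y": 0.0068, "z": 0.0057, "az": -0.0038, "ax": 0, "ay": 0}]
level: ax,ay [0.0001 0.0007]
```

Now I lower it until it touches, watching the force.

Request:
drive_tool([
  {"x": 0,"y": 0.004,"z": 0.005,"ax": 0,"ay": 0,"az": 0},
  {"x": 0,"y": 0,"z": 0.004,"ax": 0,"ay": 0,"az": 0},
  {"x": 0,"y": 0,"z": 0.003,"ax": 0,"ay": 0,"az": 0},
])

```text
time_s: 12.05
ee_pos: [0.6819, -0.014, 0.013]
tcp_rot: [[-0.993, -0.122, 0.002], [-0.122, 0.993, 0.0], [-0.002, 0.0, -1.0]]
contact_force: [-5.1, -0.5, 7.0]
width: 0.0238
```

```bash
python3 -c "
from g import *
rows([G(1.53,gap=0,z=.013)],.028)
im=ctrl.capture('side');cv2.imwrite('pics/s4.png',cv2.resize(im[120:280,220:420],None,fx=4,fy=4,interpolation=cv2.INTER_CUBIC)[:600,:,::-1])"
```

```text
t 12.05 pos [ 0.6819 -0.014   0.013 ] yaw 96.99 tilt [0.0021 0.0004] F [-5.1 -0.5  7. ] w 0.0238 j [-15.  37.  17.  87. -12.  58. 102.]
1
[{"x": 0.0008, "y": 0.0029, "z": -0.0, "az": -0.0056, "ax": 0, "ay": 0}]
level: ax,ay [0.0001 0.0014]
```

View pics/s4.png

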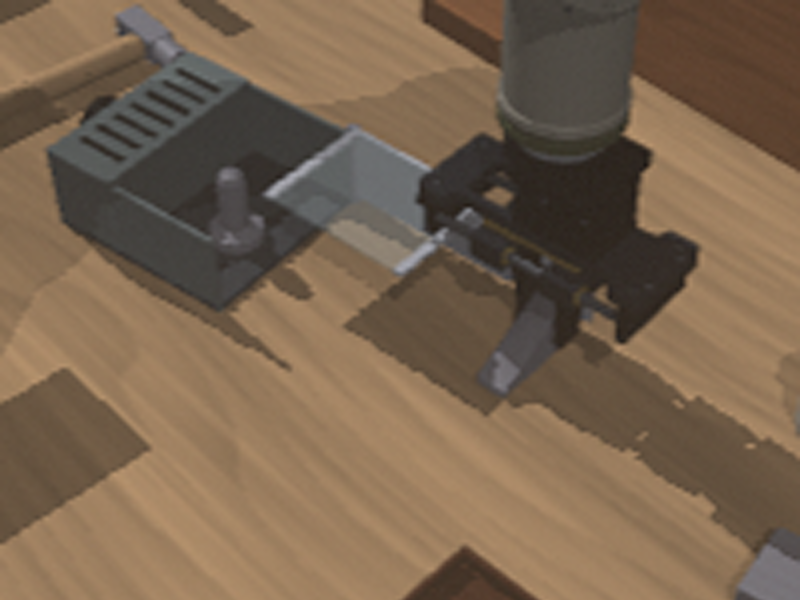

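The guard is at about a right angle, with the wedge flat on the bench against the lip and the stake in the open bay at (232,215). Releasing now.

Request:
drive_tool([
  {"x": 0,"y": 0,"z": -0.002,"ax": 0,"ay": 0,"az": 0},
  {"x": 0,"y": 0,"z": 0,"ax": 0,"ay": 0,"az": 0},
  {"x": 0,"y": 0,"z": 0,"ax": 0,"ay": 0,"az": 0},
  {"x": 0,"y": 0,"z": 0,"ax": 0,"ay": 0,"az": 0},
  {"x": 0,"y": 0,"z": 0,"ax": 0,"ay": 0,"az": 0},
], hand=0.55)

```text
time_s: 12.6
ee_pos: [0.6826, -0.0132, 0.016]
tcp_rot: [[-0.993, -0.121, 0.006], [-0.121, 0.993, 0.001], [-0.006, 0.0, -1.0]]
contact_force: [0.4, 0.7, -0.0]
width: 0.0468
```

Request:
drive_tool([
  {"x": 0,"y": 0,"z": -0.03,"ax": 0,"ay": 0,"az": 0},
  {"x": 0,"y": 0,"z": -0.05,"ax": 0,"ay": 0,"az": 0},
  {"x": 0,"y": 0,"z": -0.06,"ax": 0,"ay": 0,"az": 0},
  {"x": 0,"y": 0,"z": -0.07,"ax": 0,"ay": 0,"az": 0},
  {"x": 0,"y": 0,"z": -0.07,"ax": 0,"ay": 0,"az": 0},
  {"x": 0.05,"y": 0,"z": -0.04,"ax": 0,"ay": 0,"az": 0},
  {"x": 0.08,"y": 0,"z": 0,"ax": 0,"ay": 0,"az": 0},
  {"x": 0.08,"y": 0,"z": 0,"ax": 0,"ay": 0,"az": 0},
  {"x": 0.08,"y": 0,"z": 0,"ax": 0,"ay": 0,"az": 0},
])

```text
time_s: 13.5
ee_pos: [0.5371, -0.0312, 0.189]
tcp_rot: [[-0.993, -0.121, 0.012], [-0.121, 0.993, 0.0], [-0.012, -0.001, -1.0]]
contact_force: [0.4, 0.1, 0.8]
width: 0.0477
```

```bash
python3 - <<'E'
from g import *
im={n:ctrl.capture(n) for n in C}
def cen(n,t):
    for d in ctrl.trace(n,t)[:3]: print(n,t,round(d["p"],2),d["extent"])
for n in C: cen(n,"stake"); cen(n,"wedge"); cen(n,"guard")
M={n:m for n in C if (m:=mask(n,"stake")) is not None}
q=place([(-.045,.01,.006)],b)[0]
STF=STK
f=fit([(x,y,z+.006) for x,y,z in STK],[(q[0],q[1],0.)],M);print("stake",list(M),f)
MW={n:m for n in C if (m:=mask(n,"wedge",proj(n,[.66,-.015,.02])[0])) is not None}
fw=fit(WED,[(.66,-.016,np.radians(187))],MW);print("wedge",list(MW),fw)
PAN=box(-.005,0,0,.235,.012,.06)
it=[([(x,y,z+.006) for x,y,z in STK],f[0],(0,255,0)),(WED,fw[0],(0,0,255))]
it+=[(PAN,(H[0],H[1],b[2]+1.5),(255,0,0))]
overlay("side",im["side"],it,"pics/s5.png",210,110,160,120,5)
rows([(.5,.2,.2,97)])
E
```

```text
side stake 0.77 [270.0, 164.7, 286.6, 185.6]
side wedge 0.76 [421.4, 372.5, 440.2, 398.5]
side wedge 0.57 [430.6, 295.9, 470.8, 316.0]
side wedge 0.56 [340.8, 184.5, 365.3, 220.7]
side guard 0.72 [230.6, 139.3, 370.8, 199.4]
side guard 0.67 [288.1, 160.6, 368.3, 197.2]
top stake 0.48 [273.0, 176.0, 332.0, 209.5]
top wedge 0.83 [458.3, 251.7, 478.4, 278.8]
top wedge 0.62 [433.5, 197.9, 453.6, 223.0]
top wedge 0.24 [371.5, 233.9, 398.8, 267.5]
top guard 0.98 [271.3, 173.4, 327.6, 209.3]
stake ['side', 'top'] (array([0.58239374, 0.22483302, 0.05539815]), np.float64(1.220925897579954))
wedge ['side'] (array([ 0.66018763, -0.01711546,  3.28386675]), np.float64(0.06932380428807038))
t 14.1 pos [ 0.5384 -0.0309  0.1873] yaw 96.95 tilt [ 0.0097 -0.0006] F [-0.1  0.2  0.4] w 0.0479 j [-20.   9.  20. 101.  -3.  70.  98.]
7
[{"x": 0.0029, "y": 0.0668, "z": -0.0036, "az": -0.0001, "ax": 0, "ay": 0}, {"x": 0.0029, "y": 0.0668, "z": -0.0036, "az": -0.0001, "ax": 0, "ay": 0}, {"x": 0.0029, "y": 0.0668, "z": -0.0036, "az": -0.0001, "ax": 0, "ay": 0}, {"x": 0.0029, "y": 0.0668, "z": -0.0036, "az": -0.0001, "ax": 0, "ay": 0}, {"x": 0.0029, "y": 0.0668, "z": -0.0036, "az": -0.0001, "ax": 0, "ay": 0}, {"x": 0.0029, "y": 0.0668, "z": -0.0036, "az": -0.0001, "ax": 0, "ay": 0}, {"x": 0.0029, "y": 0.0668, "z": -0.0036, "az": -0.0001, "ax": 0, "ay": 0}]
level: ax,ay [-0.0011  0.0061]
```

View pics/s5.png

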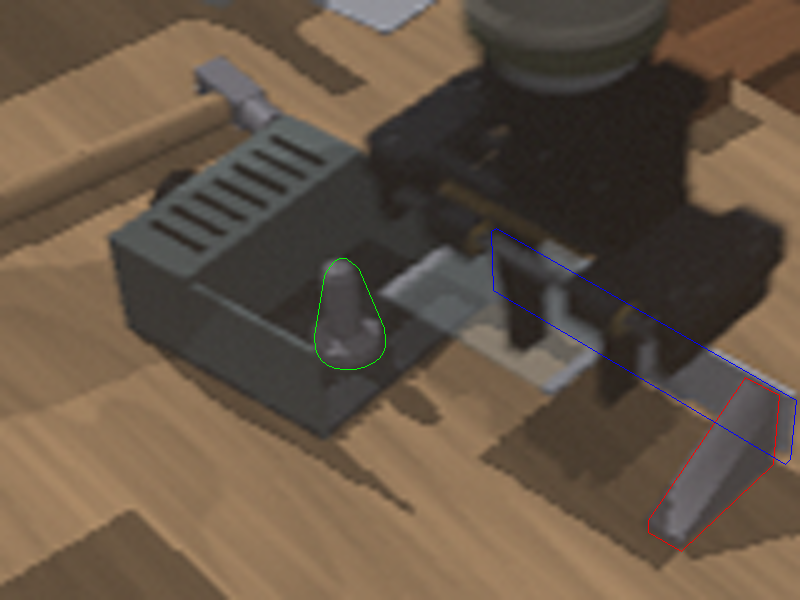

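The guard stands propped on the wedge, which fits at (0.660,-0.017) and yaw 188°. The stake is at crop (350,315). The top "stake" mask was the guard, so I refit the stake from the side view only.

```bash
python3 - <<'E'
from g import *
im=ctrl.capture("side");M={"side":mask("side","stake")}
V=[(x,y,z+.006) for x,y,z in STK]
f=fit(V,[(.582,.225,0.)],M);print(f,"top view est",ray("top",(265,209),.07))
tm=ctrl.capture("top");it=[(V,f[0],(0,255,0)),(cyl(.011,.064,.065),f[0],(0,0,255))]
overlay("top",tm,it,"pics/s6.png",200,160,140,110,5)
rows([(.53,.08,.18,75),(f[0][0],f[0][1],.16,70)],.04)
E
```

```text
(array([0.58200969, 0.22505131, 0.00099773]), np.float64(0.21103322157878698)) top view est [0.57524934 0.21664521 0.07      ]
t 14.25 pos [ 0.5382 -0.0309  0.1874] yaw 96.95 tilt [ 0.0098 -0.0003] F [-0.7  0.7  0.3] w 0.0479 j [-20.   9.  20. 101.  -3.  70.  98.]
8
[{"x": -0.0026, "y": 0.0555, "z": 0.0037, "az": 0.061, "ax": 0, "ay": 0}, {"x": 0.0027, "y": 0.0555, "z": 0.0037, "az": 0.061, "ax": 0, "ay": 0}, {"x": 0.008, "y": 0.055, "z": 0.0037, "az": 0.061, "ax": 0, "ay": 0}, {"x": 0.0132, "y": 0.054, "z": 0.0037, "az": 0.061, "ax": 0, "ay": 0}, {"x": -0.0063, "y": 0.0768, "z": 0.01, "az": 0.0139, "ax": 0, "ay": 0}, {"x": -0.0047, "y": 0.0769, "z": 0.01, "az": 0.0139, "ax": 0, "ay": 0}, {"x": -0.003, "y": 0.077, "z": 0.01, "az": 0.0139, "ax": 0, "ay": 0}, {"x": -0.0013, "y": 0.077, "z": 0.01, "az": 0.0139, "ax": 0, "ay": 0}]
level: ax,ay [-0.001   0.0062]
```

View pics/s6.png

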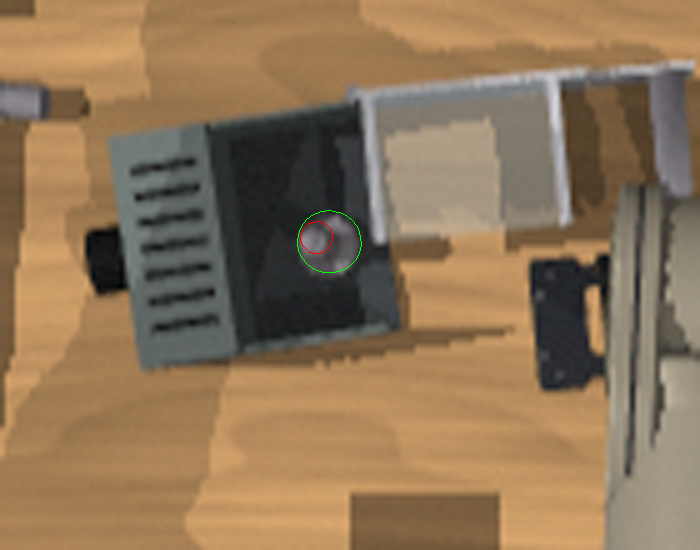

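The fitted stake at (0.582, 0.225) matches the top view, with its shank at (317,238). Now I move over it.

Request:
drive_tool([
  {"x": -0.002,"y": 0.055,"z": 0.003,"ax": -0.001,"ay": 0.006,"az": 0.06},
  {"x": 0.003,"y": 0.055,"z": 0.004,"ax": 0,"ay": 0,"az": 0.06},
  {"x": 0.008,"y": 0.055,"z": 0.004,"ax": 0,"ay": 0,"az": 0.06},
  {"x": 0.013,"y": 0.054,"z": 0.004,"ax": 0,"ay": 0,"az": 0.06},
  {"x": -0.006,"y": 0.077,"z": 0.01,"ax": 0,"ay": 0,"az": 0.014},
  {"x": -0.005,"y": 0.077,"z": 0.01,"ax": 0,"ay": 0,"az": 0.014},
  {"x": -0.003,"y": 0.07,"z": 0.01,"ax": 0,"ay": 0,"az": 0.014},
  {"x": -0.001,"y": 0.05,"z": 0.01,"ax": 0,"ay": 0,"az": 0.014},
  {"x": 0,"y": 0,"z": 0,"ax": 0,"ay": 0,"az": 0},
], hand=0.65)

```text
time_s: 15.15
ee_pos: [0.5797, 0.2162, 0.1587]
tcp_rot: [[-0.933, 0.359, 0.001], [0.359, 0.933, 0.001], [-0.0, 0.001, -1.0]]
contact_force: [0.2, -0.0, 0.4]
width: 0.0564
```

```bash
python3 -c "
from g import *
rows([(.582,.225,.115,70)],.03)"
```

```text
t 15.15 pos [0.5797 0.2162 0.1587] yaw 68.96 tilt [0.0007 0.0012] F [ 0.2 -0.   0.4] w 0.0564 j [-36.  21.  14.  90.  -5.  70.  48.]
2
[{"x": 0.001, "y": 0.0091, "z": 0.0437, "az": -0.0058, "ax": 0, "ay": 0}, {"x": 0.001, "y": 0.0091, "z": 0.0437, "az": -0.0058, "ax": 0, "ay": 0}]
level: ax,ay [0.0009 0.0001]
```

Request:
drive_tool([
  {"x": 0.001,"y": 0.01,"z": 0.035,"ax": 0,"ay": 0,"az": 0},
  {"x": 0.001,"y": 0.008,"z": 0.035,"ax": 0,"ay": 0,"az": 0},
  {"x": 0,"y": 0,"z": 0,"ax": 0,"ay": 0,"az": 0},
])

```text
time_s: 15.45
ee_pos: [0.5824, 0.2247, 0.1228]
tcp_rot: [[-0.934, 0.358, 0.001], [0.358, 0.934, 0.0], [-0.001, 0.001, -1.0]]
contact_force: [-0.5, 0.4, -0.2]
width: 0.0563
```

```bash
python3 -c "
from g import *
rows([(.582,.225,.028,70)],.03)"
```

```text
t 15.45 pos [0.5824 0.2247 0.1228] yaw 69.03 tilt [0.0008 0.0002] F [-0.5  0.4 -0.2] w 0.0563 j [-36.  23.  14.  92.  -6.  66.  48.]
4
[{"x": 0.0002, "y": 0.0001, "z": 0.0474, "az": -0.0027, "ax": 0, "ay": 0}, {"x": 0.0002, "y": 0.0001, "z": 0.0474, "az": -0.0027, "ax": 0, "ay": 0}, {"x": 0.0002, "y": 0.0001, "z": 0.0474, "az": -0.0027, "ax": 0, "ay": 0}, {"x": 0.0002, "y": 0.0001, "z": 0.0474, "az": -0.0027, "ax": 0, "ay": 0}]
level: ax,ay [0.0003 0.0004]
```

Descend 95 mm to TCP z of about 0.028 (0.19 units).

Request:
drive_tool([
  {"x": 0,"y": 0,"z": 0.045,"ax": 0,"ay": 0,"az": 0},
  {"x": 0,"y": 0,"z": 0.045,"ax": 0,"ay": 0,"az": 0},
  {"x": 0,"y": 0,"z": 0.045,"ax": 0,"ay": 0,"az": 0},
  {"x": 0,"y": 0,"z": 0.045,"ax": 0,"ay": 0,"az": 0},
  {"x": 0,"y": 0,"z": 0.01,"ax": 0,"ay": 0,"az": 0},
  {"x": 0,"y": 0,"z": 0.002,"ax": 0,"ay": 0,"az": 0},
])

```text
time_s: 16.05
ee_pos: [0.5853, 0.2218, 0.0306]
tcp_rot: [[-0.933, 0.361, 0.006], [0.361, 0.933, 0.002], [-0.005, 0.004, -1.0]]
contact_force: [-1.7, 2.3, 2.8]
width: 0.0565
```

```bash
python3 -c "
from g import *
rows([(.582,.225,.028,70)],.03)"
```

```text
t 16.05 pos [0.5853 0.2218 0.0306] yaw 68.86 tilt [0.0058 0.0023] F [-1.7  2.3  2.8] w 0.0565 j [-35.  29.  13.  96.  -7.  56.  49.]
1
[{"x": 0.0083, "y": 0.0035, "z": 0.0052, "az": -0.0126, "ax": 0, "ay": 0}]
level: ax,ay [0.0027 0.0029]
```

Request:
drive_tool([
  {"x": 0.008,"y": 0.003,"z": 0.003,"ax": 0.003,"ay": 0.003,"az": 0},
  {"x": 0,"y": 0,"z": 0.001,"ax": 0,"ay": 0,"az": 0},
])

```text
time_s: 16.25
ee_pos: [0.5832, 0.2247, 0.031]
tcp_rot: [[-0.933, 0.361, 0.002], [0.361, 0.933, 0.0], [-0.002, 0.001, -1.0]]
contact_force: [-0.4, -0.0, 0.5]
width: 0.0567
```

Request:
drive_tool([
  {"x": 0,"y": 0,"z": 0.001,"ax": 0,"ay": 0,"az": 0},
  {"x": 0,"y": 0,"z": 0.001,"ax": 0,"ay": 0,"az": 0},
  {"x": 0,"y": 0,"z": 0.001,"ax": 0,"ay": 0,"az": 0},
  {"x": 0,"y": 0,"z": 0.001,"ax": 0,"ay": 0,"az": 0},
  {"x": 0,"y": 0,"z": 0.001,"ax": 0,"ay": 0,"az": 0},
  {"x": 0,"y": 0,"z": 0.001,"ax": 0,"ay": 0,"az": 0},
  {"x": 0,"y": 0,"z": 0,"ax": 0,"ay": 0,"az": 0},
], hand=0)

```text
time_s: 16.95
ee_pos: [0.5851, 0.2245, 0.0307]
tcp_rot: [[-0.932, 0.361, 0.006], [0.361, 0.932, 0.001], [-0.005, 0.003, -1.0]]
contact_force: [-0.3, 0.2, 0.7]
width: 0.0207
```

```bash
python3 -c "
from g import *
rows([(.582,.225,.17,70)],.03)"
```

```text
t 16.95 pos [0.5851 0.2245 0.0307] yaw 68.81 tilt [0.0058 0.0013] F [-0.3  0.2  0.7] w 0.0207 j [-35.  29.  13.  96.  -7.  56.  49.]
5
[{"x": 0.0012, "y": -0.0003, "z": -0.0557, "az": -0.0026, "ax": 0, "ay": 0}, {"x": 0.0012, "y": -0.0003, "z": -0.0557, "az": -0.0026, "ax": 0, "ay": 0}, {"x": 0.0012, "y": -0.0003, "z": -0.0557, "az": -0.0026, "ax": 0, "ay": 0}, {"x": 0.0012, "y": -0.0003, "z": -0.0557, "az": -0.0026, "ax": 0, "ay": 0}, {"x": 0.0012, "y": -0.0002, "z": -0.0557, "az": -0.0026, "ax": 0, "ay": 0}]
level: ax,ay [0.0021 0.0032]
```

Request:
drive_tool([
  {"x": 0,"y": 0,"z": 0,"ax": 0,"ay": 0,"az": 0},
  {"x": 0,"y": 0,"z": 0,"ax": 0,"ay": 0,"az": 0},
])

```text
time_s: 17.15
ee_pos: [0.585, 0.2246, 0.0306]
tcp_rot: [[-0.932, 0.361, 0.006], [0.361, 0.932, 0.001], [-0.005, 0.003, -1.0]]
contact_force: [-1.6, -0.5, 0.9]
width: 0.0208
```

Request:
drive_tool([
  {"x": 0,"y": 0,"z": -0.03,"ax": 0.002,"ay": 0.003,"az": 0},
  {"x": 0,"y": 0,"z": -0.05,"ax": 0,"ay": 0,"az": 0},
  {"x": 0,"y": 0,"z": -0.06,"ax": 0,"ay": 0,"az": 0},
  {"x": 0,"y": 0,"z": -0.06,"ax": 0,"ay": 0,"az": 0},
  {"x": 0,"y": 0,"z": -0.06,"ax": 0,"ay": 0,"az": 0},
  {"x": 0,"y": 0,"z": -0.02,"ax": 0,"ay": 0,"az": 0},
])

```text
time_s: 17.75
ee_pos: [0.5819, 0.2233, 0.1698]
tcp_rot: [[-0.932, 0.361, -0.009], [0.361, 0.932, -0.005], [0.007, -0.008, -1.0]]
contact_force: [0.0, 0.9, -2.0]
width: 0.0212
```

```bash
python3 -c "
from g import *
rows([(.50,.12,.17,70),(.4466,-.1809,.14,50)],.032)"
```

```text
t 17.75 pos [0.5819 0.2233 0.1698] yaw 68.82 tilt [-0.0091 -0.005 ] F [ 0.   0.9 -2. ] w 0.0212 j [-36.  21.  14.  88.  -5.  72.  47.]
15
[{"x": 0.0156, "y": -0.0504, "z": -0.0001, "az": -0.0026, "ax": 0, "ay": 0}, {"x": 0.0158, "y": -0.0503, "z": -0.0001, "az": -0.0026, "ax": 0, "ay": 0}, {"x": 0.016, "y": -0.0502, "z": -0.0001, "az": -0.0026, "ax": 0, "ay": 0}, {"x": 0.0162, "y": -0.0502, "z": -0.0001, "az": -0.0026, "ax": 0, "ay": 0}, {"x": 0.0165, "y": -0.0501, "z": -0.0001, "az": -0.0026, "ax": 0, "ay": 0}, {"x": -0.0105, "y": -0.0602, "z": 0.006, "az": 0.0222, "ax": 0, "ay": 0}, {"x": -0.0126, "y": -0.0598, "z": 0.006, "az": 0.0222, "ax": 0, "ay": 0}, {"x": -0.0147, "y": -0.0593, "z": 0.006, "az": 0.0222, "ax": 0, "ay": 0}, {"x": -0.0168, "y": -0.0588, "z": 0.006, "az": 0.0222, "ax": 0, "ay": 0}, {"x": -0.0188, "y": -0.0581, "z": 0.006, "az": 0.0222, "ax": 0, "ay": 0}, {"x": -0.0208, "y": -0.0575, "z": 0.006, "az": 0.0222, "ax": 0, "ay": 0}, {"x": -0.0228, "y": -0.0567, "z": 0.006, "az": 0.0222, "ax": 0, "ay": 0}, {"x": -0.0248, "y": -0.0559, "z": 0.006, "az": 0.0222, "ax": 0, "ay": 0}, {"x": -0.0267, "y": -0.055, "z": 0.006, "az": 0.0222, "ax": 0, "ay": 0}, {"x": -0.0286, "y": -0.054, "z": 0.006, "az": 0.0222, "ax": 0, "ay": 0}]
level: ax,ay [-0.005  -0.0042]
```

Lifted: about 2.5 N of load. Now I carry it to the tray.

Request:
drive_tool([
  {"x": 0.015,"y": -0.05,"z": 0,"ax": -0.005,"ay": -0.004,"az": -0.003},
  {"x": 0.016,"y": -0.05,"z": 0,"ax": 0,"ay": 0,"az": -0.003},
  {"x": 0.016,"y": -0.05,"z": 0,"ax": 0,"ay": 0,"az": -0.003},
  {"x": 0.016,"y": -0.05,"z": 0,"ax": 0,"ay": 0,"az": -0.003},
  {"x": 0.016,"y": -0.05,"z": 0,"ax": 0,"ay": 0,"az": -0.003},
  {"x": -0.01,"y": -0.06,"z": 0.006,"ax": 0,"ay": 0,"az": 0.022},
  {"x": -0.012,"y": -0.06,"z": 0.006,"ax": 0,"ay": 0,"az": 0.022},
  {"x": -0.015,"y": -0.059,"z": 0.006,"ax": 0,"ay": 0,"az": 0.022},
  {"x": -0.017,"y": -0.059,"z": 0.006,"ax": 0,"ay": 0,"az": 0.022},
  {"x": -0.019,"y": -0.058,"z": 0.006,"ax": 0,"ay": 0,"az": 0.022},
  {"x": -0.021,"y": -0.057,"z": 0.006,"ax": 0,"ay": 0,"az": 0.022},
  {"x": -0.023,"y": -0.057,"z": 0.006,"ax": 0,"ay": 0,"az": 0.022},
  {"x": -0.025,"y": -0.055,"z": 0.006,"ax": 0,"ay": 0,"az": 0.022},
  {"x": -0.02,"y": -0.045,"z": 0.006,"ax": 0,"ay": 0,"az": 0.022},
  {"x": 0,"y": 0,"z": 0,"ax": 0,"ay": 0,"az": 0},
])

```text
time_s: 19.25
ee_pos: [0.4405, -0.1573, 0.1271]
tcp_rot: [[-0.787, 0.617, -0.015], [0.617, 0.787, -0.002], [0.011, -0.011, -1.0]]
contact_force: [0.7, 1.1, -2.1]
width: 0.021
```

```bash
python3 -c "
from g import *
rows([(.4466,-.1809,.11,50)],.032)"
```

```text
t 19.25 pos [ 0.4405 -0.1573  0.1271] yaw 51.87 tilt [-0.0153 -0.0019] F [ 0.7  1.1 -2.1] w 0.021 j [-16.   4.  31. 114.  -2.  63.  68.]
1
[{"x": -0.0388, "y": -0.0295, "z": 0.0342, "az": 0.0208, "ax": 0, "ay": 0}]
level: ax,ay [-0.007  -0.0069]
```

Request:
drive_tool([
  {"x": -0.02,"y": -0.015,"z": 0.015,"ax": -0.007,"ay": -0.007,"az": 0},
  {"x": -0.018,"y": -0.014,"z": 0.03,"ax": 0,"ay": 0,"az": 0},
  {"x": 0,"y": 0,"z": 0.03,"ax": 0,"ay": 0,"az": 0},
  {"x": 0,"y": 0,"z": 0.03,"ax": 0,"ay": 0,"az": 0},
  {"x": 0,"y": 0,"z": 0.02,"ax": 0,"ay": 0,"az": 0},
  {"x": 0,"y": 0,"z": 0,"ax": 0,"ay": 0,"az": 0},
])

```text
time_s: 19.85
ee_pos: [0.4446, -0.1784, 0.0581]
tcp_rot: [[-0.788, 0.615, -0.004], [0.615, 0.788, 0.001], [0.004, -0.002, -1.0]]
contact_force: [0.1, 0.0, -2.2]
width: 0.0206
```

```bash
python3 -c "
from g import *
rows([(.4466,-.1809,.031,50)],.02)"
```

```text
t 19.85 pos [ 0.4446 -0.1784  0.0581] yaw 52.03 tilt [-0.004   0.0009] F [ 0.1  0.  -2.2] w 0.0206 j [-13.  11.  32. 117.  -7.  54.  75.]
2
[{"x": -0.0031, "y": -0.0007, "z": 0.0271, "az": 0.0113, "ax": 0, "ay": 0}, {"x": -0.0031, "y": -0.0007, "z": 0.0271, "az": 0.0113, "ax": 0, "ay": 0}]
level: ax,ay [-0.0011 -0.0024]
```

Request:
drive_tool([
  {"x": -0.003,"y": 0,"z": 0.02,"ax": -0.001,"ay": -0.002,"az": 0},
  {"x": -0.003,"y": 0,"z": 0.02,"ax": 0,"ay": 0,"az": 0},
  {"x": 0,"y": 0,"z": 0.008,"ax": 0,"ay": 0,"az": 0},
  {"x": 0,"y": 0,"z": 0.005,"ax": 0,"ay": 0,"az": 0},
  {"x": 0,"y": 0,"z": 0.003,"ax": 0,"ay": 0,"az": 0},
])

```text
time_s: 20.35
ee_pos: [0.4482, -0.1797, 0.0302]
tcp_rot: [[-0.789, 0.614, 0.001], [0.614, 0.789, 0.002], [0.0, 0.002, -1.0]]
contact_force: [-15.6, 5.3, 43.3]
width: 0.0206
```

```bash
python3 -c "
from g import *
rows([(.4466,-.1809,.031,50)],.02)"
```

```text
t 20.35 pos [ 0.4482 -0.1797  0.0302] yaw 52.1 tilt [0.0007 0.0016] F [-15.6   5.3  43.3] w 0.0206 j [-12.  14.  31. 118. -10.  50.  77.]
1
[{"x": 0.001, "y": -0.0039, "z": -0.0015, "az": 0.0233, "ax": 0, "ay": 0}]
level: ax,ay [ 0.0011 -0.0003]
```

It's seated but pressing hard, so I relax the force before releasing.

Request:
drive_tool([
  {"x": 0,"y": 0,"z": -0.002,"ax": 0,"ay": 0,"az": 0},
  {"x": 0,"y": 0,"z": 0,"ax": 0,"ay": 0,"az": 0},
])

```text
time_s: 20.55
ee_pos: [0.4489, -0.18, 0.0322]
tcp_rot: [[-0.789, 0.614, 0.002], [0.614, 0.789, 0.002], [-0.001, 0.003, -1.0]]
contact_force: [0.3, 0.1, -2.0]
width: 0.021
```

Request:
drive_tool([
  {"x": 0,"y": 0,"z": 0.004,"ax": 0,"ay": 0,"az": 0},
])

```text
time_s: 20.65
ee_pos: [0.4493, -0.18, 0.0304]
tcp_rot: [[-0.789, 0.615, 0.003], [0.615, 0.789, 0.002], [-0.001, 0.003, -1.0]]
contact_force: [-5.5, 5.0, 18.3]
width: 0.0207
```

Request:
drive_tool([
  {"x": 0,"y": 0,"z": 0,"ax": 0,"ay": 0,"az": 0},
  {"x": 0,"y": 0,"z": 0,"ax": 0,"ay": 0,"az": 0},
  {"x": 0,"y": 0,"z": 0,"ax": 0,"ay": 0,"az": 0},
  {"x": 0,"y": 0,"z": 0,"ax": 0,"ay": 0,"az": 0},
  {"x": 0,"y": 0,"z": 0,"ax": 0,"ay": 0,"az": 0},
  {"x": 0,"y": 0,"z": 0,"ax": 0,"ay": 0,"az": 0},
], hand=0.6)

```text
time_s: 21.25
ee_pos: [0.4498, -0.18, 0.0302]
tcp_rot: [[-0.789, 0.614, 0.004], [0.614, 0.789, 0.001], [-0.002, 0.004, -1.0]]
contact_force: [0.1, -0.3, -0.4]
width: 0.0512
```

Request:
drive_tool([
  {"x": 0,"y": 0,"z": -0.03,"ax": 0,"ay": 0,"az": 0},
  {"x": 0,"y": 0,"z": -0.05,"ax": 0,"ay": 0,"az": 0},
  {"x": 0,"y": 0,"z": -0.06,"ax": 0,"ay": 0,"az": 0},
  {"x": 0,"y": 0,"z": -0.06,"ax": 0,"ay": 0,"az": 0},
  {"x": 0,"y": 0,"z": -0.06,"ax": 0,"ay": 0,"az": 0},
  {"x": 0,"y": 0,"z": -0.06,"ax": 0,"ay": 0,"az": 0},
  {"x": 0,"y": 0,"z": -0.04,"ax": 0,"ay": 0,"az": 0},
  {"x": 0,"y": 0,"z": 0,"ax": 0,"ay": 0,"az": 0},
])

```text
time_s: 22.05
ee_pos: [0.4478, -0.1804, 0.2166]
tcp_rot: [[-0.788, 0.615, 0.001], [0.615, 0.788, 0.001], [-0.0, 0.002, -1.0]]
contact_force: [-0.1, 0.9, -0.4]
width: 0.0524
```

```bash
python3 - <<'E'
from g import *
im=ctrl.capture("side");m=mask("side","stake");V=[(x,y,z+.006) for x,y,z in STK]
if m is not None: print(fit(V,[(.447,-.18,0.)],{"side":m}))
m=mask("side","wedge",proj("side",[.66,-.015,.02])[0])
if m is not None: print(fit(WED,[(.66,-.016,np.radians(187))],{"side":m}))
cv2.imwrite("pics/s7.png",cv2.resize(im[110:330,200:470],None,fx=2.7,fy=2.7,interpolation=cv2.INTER_CUBIC)[...,::-1])
rows([(.45,-.18,.2,50)])
E
```

```text
(array([ 0.44683504, -0.17570781,  0.05067076]), np.float64(0.15652624085938005))
t 22.2 pos [ 0.4462 -0.1798  0.2133] yaw 52.05 tilt [-0.0036  0.0017] F [ 0.1  0.4 -0.4] w 0.0524 j [-16.  -0.  32. 107.  -0.  73.  69.]
1
[{"x": -0.0061, "y": 0.0044, "z": 0.0265, "az": 0.0227, "ax": 0, "ay": 0}]
level: ax,ay [-0.0005 -0.0025]
```

View pics/s7.png

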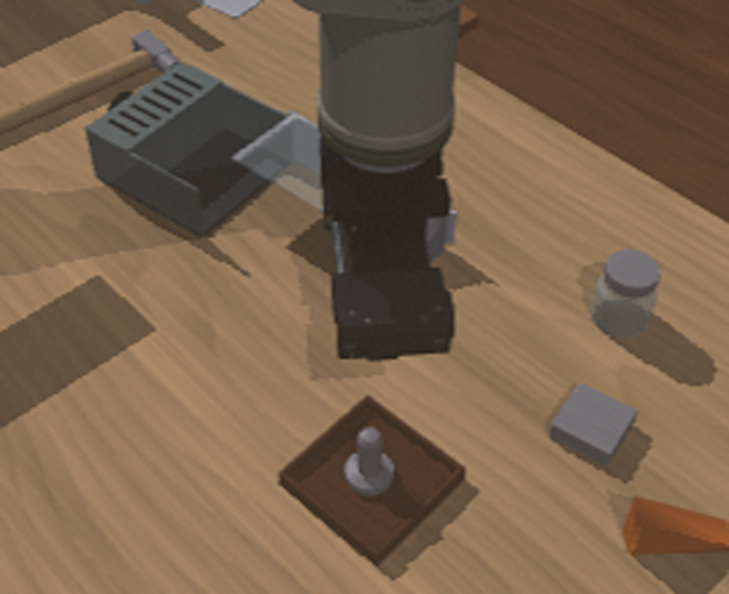

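The stake stands upright near the tray's centre at (369,470), about 5 mm off by the fit. The guard is still open at (290,150), the bystanders are in place, and the gripper is about 200 mm up. Handing in.

```bash
python3 -c "
from cell import ctrl
print(ctrl.sign_off())"
```

```text
the job is handed in; nothing more can be done
None
```

I finished the job and handed it in at about 22 s of the 72 s allowed; no verdict was reported.

**What I did:** I gripped the grey wedge and pushed the lip open with its thick end to about 1.5 rad. I set the wedge flat on the bench against the lip and let go. Then I lifted the stake out of the bay, stood it in the tray, released it and raised the gripper clear.

**Last checks:**
- **Stake:** it stands upright, about 5 mm from the tray centre by the side-camera fit.
- **Guard:** it is still wide open in the final picture.
- **Bystanders:** the jar and block look undisturbed. Only part of the hammer shows in the final picture, and that part looks in place. I did not re-measure any of them.

**Checks that failed or disagreed:**
- **Wedge:** the gripper hid it in the last picture, so the final fit found nothing. The last good fit, right after release, showed it flat against the lip.
- **Top camera:** its "stake" detection was actually the guard, so I discarded it.
- **Grip on the stake:** the gripper read about 21 mm on the 22 mm shank, but the stake held without slipping.
- **Placing force:** the stake pressed on the tray with about 43 N at one point. I eased it to about 18 N before opening the fingers.

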